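# Tip a tray of walnuts into the rice box on the scale

### The job

Tip all six walnuts from the aluminium scoop tray into the red rice box that stands on the kitchen scale: first bring the loaded tray over level, rest its pouring lip lightly on the box's rim for a moment, then tip it from there. The scale is delicate, so the tray must never press on the box with more than about half a kilo (5 N). Then set the empty tray back upright on its cork mat, let go, and leave everything else on the counter alone.

Things in the scene. Friction and masses are not known exactly. Their poses are not given: they have to be found in the camera images.
- tray: Aluminium scoop tray, loose, about 0.25 kg, holding six walnuts, level on the cork mat. Origin: centre of the underside of its floor; x points to the pouring lip, z up. Floor x -65 to 55 mm, 110 mm wide, 3 mm sheet; rear and side walls 40 mm high (sides to x 90). In front a 35 degree ramp rises from x 55 to the lip.
- tray_grip (a point): Point on the axis of the tray's dark wooden handle, 125 mm behind (-x) the tray's origin and 40 mm above it; axes as the tray's. The handle is a level bar 16 mm wide (y) and 16 mm tall, running from x -65 to -169 mm of the tray.
- tray_lip (a point): Middle of the underside of the tray's flat pouring lip, 99 mm ahead (+x) of the tray's origin and 24 mm above it; axes as the tray's. The lip is 110 mm wide, 3 mm thick and spans x 89 to 110 mm of the tray.
- mat: Cork mat, 240 x 200 x 4 mm, fixed on the counter, the tray's place. Origin: centre of its underside
- scale: White kitchen scale, fixed, base 170 x 170 mm. Origin: centre of its underside, z up. On its sprung pan, centred, stands the open red rice box, which counts as part of it: 210 mm along x, 160 along y, 85 high, walls 4. Rim height above the origin: 120 to 131 mm, as the pan sinks by the box's unknown weight; each further 1 N sinks it 1 mm. The origin does not move with the pan.
- boxlid: Red lid of the rice box, 168 x 218 x 10 mm, lying flat on the counter; leave alone. Origin: centre of the underside
- bowl0: Blue melamine bowl, rim diameter 120 mm, 55 mm high; leave alone. Origin: centre of the underside
- bowl1: Second blue melamine bowl, as the first; leave alone
- jar: Green glass jar with a steel twist cap, 72 mm diameter, 110 mm high; leave alone. Origin: centre of the underside
- spatula: Wok spatula 300 mm long lying along its x axis on the counter; leave alone
- spoon: Blue ceramic soup spoon 140 mm long lying along its x axis on the counter; leave alone
- walnut0: Walnut in its shell, brown, loose in the tray, 36 x 31 x 31 mm, 15 g. Origin: its centre
- walnut1: Walnut in its shell, brown, loose in the tray, 36 x 31 x 31 mm, 15 g. Origin: its centre
- walnut2: Walnut in its shell, brown, loose in the tray, 36 x 31 x 31 mm, 15 g. Origin: its centre
- walnut3: Walnut in its shell, brown, loose in the tray, 36 x 31 x 31 mm, 15 g. Origin: its centre
- walnut4: Walnut in its shell, brown, loose in the tray, 36 x 31 x 31 mm, 15 g. Origin: its centre
- walnut5: Walnut in its shell, brown, loose in the tray, 36 x 31 x 31 mm, 15 g. Origin: its centre
Things that resemble listed ones, but are neither listed nor needed, are in the scene too. Leave any yellow look-alike of the walnut0 alone. What is shaped like the walnut3 but turquoise is not meant.

How it is judged (in metres and radians):
On the way, in this order (a step that is already met when the one before it is completed fails the run):
1. The loaded tray, about level, rests its lip on the rim of the rice box with all walnuts still in it (contact force between tray and scale above 0.4 N and angle between tray's own z axis and vertical below 0.35 rad and horizontal distance between tray_lip and scale below 0.14 m and z of tray_lip in the frame of scale between 0.07 and 0.17 m and distance between each of walnut0, walnut1, walnut2, walnut3, walnut4, walnut5 and tray below 0.1 m), for 0.2 s.
2. The tray is tipped with its lip at the rim, and walnuts fall into the box (angle between tray's own z axis and vertical above 0.45 rad and horizontal distance between tray_lip and scale below 0.14 m and z of tray_lip in the frame of scale between 0.07 and 0.17 m and ((x of walnut0 in the frame of scale between -0.103 and 0.103 m and y of walnut0 in the frame of scale between -0.078 and 0.078 m and z of walnut0 in the frame of scale between 0.03 and 0.125 m) or (x of walnut1 in the frame of scale between -0.103 and 0.103 m and y of walnut1 in the frame of scale between -0.078 and 0.078 m and z of walnut1 in the frame of scale between 0.03 and 0.125 m) or (x of walnut2 in the frame of scale between -0.103 and 0.103 m and y of walnut2 in the frame of scale between -0.078 and 0.078 m and z of walnut2 in the frame of scale between 0.03 and 0.125 m) or (x of walnut3 in the frame of scale between -0.103 and 0.103 m and y of walnut3 in the frame of scale between -0.078 and 0.078 m and z of walnut3 in the frame of scale between 0.03 and 0.125 m) or (x of walnut4 in the frame of scale between -0.103 and 0.103 m and y of walnut4 in the frame of scale between -0.078 and 0.078 m and z of walnut4 in the frame of scale between 0.03 and 0.125 m) or (x of walnut5 in the frame of scale between -0.103 and 0.103 m and y of walnut5 in the frame of scale between -0.078 and 0.078 m and z of walnut5 in the frame of scale between 0.03 and 0.125 m))), for 0.05 s.
At the end, for the whole second after the job is handed in: All six walnuts lie at rest inside the rice box (below its rim); the tray stands upright (tilt under 0.06 rad) and at rest on the cork mat, its origin within 60 mm of the mat's centre (x of walnut0 in the frame of scale between -0.103 and 0.103 m and y of walnut0 in the frame of scale between -0.078 and 0.078 m and z of walnut0 in the frame of scale between 0.03 and 0.125 m and linear speed of each of walnut0, walnut1, walnut2, walnut3, walnut4, walnut5 below 0.05 m/s and x of walnut1 in the frame of scale between -0.103 and 0.103 m and y of walnut1 in the frame of scale between -0.078 and 0.078 m and z of walnut1 in the frame of scale between 0.03 and 0.125 m and x of walnut2 in the frame of scale between -0.103 and 0.103 m and y of walnut2 in the frame of scale between -0.078 and 0.078 m and z of walnut2 in the frame of scale between 0.03 and 0.125 m and x of walnut3 in the frame of scale between -0.103 and 0.103 m and y of walnut3 in the frame of scale between -0.078 and 0.078 m and z of walnut3 in the frame of scale between 0.03 and 0.125 m and x of walnut4 in the frame of scale between -0.103 and 0.103 m and y of walnut4 in the frame of scale between -0.078 and 0.078 m and z of walnut4 in the frame of scale between 0.03 and 0.125 m and x of walnut5 in the frame of scale between -0.103 and 0.103 m and y of walnut5 in the frame of scale between -0.078 and 0.078 m and z of walnut5 in the frame of scale between 0.03 and 0.125 m and angle between tray's own z axis and vertical below 0.06 rad and horizontal distance between tray and mat below 0.06 m and z of tray in the frame of mat below 0.009 m and linear speed of tray below 0.02 m/s); the robot touches nothing.
It fails at once if The tray presses on the rice box or scale with more than 6 N (contact force between tray and scale above 6 N).
It fails at once if The robot pushes on the rice box or scale (over 5 N) (contact force between any of the fingers, the arm and scale above 5 N).
It fails at once if A bowl, the jar, the spatula, the spoon or the red lid is moved by more than 30 mm (distance of any of bowl0, bowl1, jar, spatula, spoon, boxlid from where it was at the start of the episode above 0.03 m).
It also fails if it takes over 72 s, if anything falls off the work surface, if the arm or the gripper's body presses on something with over 40 N, if the wrist force passes 120 N, or if a joint passes its speed limit or range.

### The arm

A 6-joint arm with a two-finger parallel gripper is mounted at the origin on the work surface. World frame = base frame: x ahead of the robot, y to its left, z up, the work surface at z = 0. Lengths are in m, angles in degrees, forces in N, time in s.
With the tool pointing down it reaches from about 0.375 to 0.925 m from the base axis. Payload 5.7 kg.
Tool frame: the origin (TCP) lies on the mounting face of the last link; the fingertips stand 173 mm ahead of it and the grasp point (between the pads) lies 155 mm ahead of it; z points along the fingers, y is the direction in which the jaws open and shut (so a half turn about z gives the same grasp; the last joint's range is limited). The gripper opens to 85 mm and grips with 20 to 120 N. Pads are 22 mm wide; open, the fingers measure 114 mm over their backs; the gripper's body (76 mm by 85 mm) begins 54 mm behind the grasp point. The pads swing forward as they close: fully open they stand 13 mm farther back than shut.
Start: joints at [58.894, 20.558, 86.54, -0, 72.909, -6.595], TCP at [0.249, 0.546, 0.405] pointing down, gripper open.
Joint ranges: [-170.27, 170.27], [-57.76, 135], [12.27, 136.19], [-55.21, 235.2], [11.17, 155.16], [-170.74, 170.74]. Speed limits (degrees/s): [136.94, 136.94, 180, 180, 180, 180].

### API

Orientations are given as [roll, pitch, yaw] about the fixed x, y, z axes, in that order (R = Rz(yaw) Ry(pitch) Rx(roll)).
In Python, from rig import ctrl gives the robot as it stands.
- The arm moves only by the tool apply_moves, never from a script. Its argument "plan" is a list of rows, each a list of 7 numbers: the finger opening in mm, from 0 to 85.4, then the shift along the tool's x, y, z scaled (see below), then the turn, a rotation vector about the tool's x, y, z scaled (see below). In form: [[grip, x, y, z, wx, wy, wz], ...]. A call has 1 to 5 rows; each row shifts and turns the pose as measured when the row begins, along the tool's axes as they then stand; what a row does not reach is not made up. The controller multiplies each number of a shift by 250 mm and each number of a turn by 180 degrees. A row lasts 1/8 s, in which the tool goes at most 62.5 mm and 10.7 degrees, less where a joint would pass 70% of its speed; a pose out of reach is approached as far as the arm can. A call with a number of a shift or a turn outside -1 to 1 is refused whole. A call with a gripper value outside its range is refused whole. The fingers move at their own pace and stop on an object; the grip force is fixed at half the most. Time passes only in rows, so rows that do not move let the fingers close. It gives the time, the measured TCP pose, the force and the opening at its end, in the units of the state.
- ctrl.observe(): the state, without advancing time (a new reading comes with each control period).
- ctrl.snapshot(name): name is "scene" or "top" or "wrist"; returns (picture, depth): 400x640x3 uint8, red, green, blue; 400x640 float32, m along the optical axis (not along the pixel's ray), 0 where there is no reading.
- ctrl.calibration(name): a dict with "fovy" (degrees; the focal length in pixels is half the picture's height over the tangent of half this angle, whatever the lens; pixels are square), "cx", "cy" (the principal point, pixels), "k1" (the pictures are not rectified: a ray, as slopes to the right and down, at radius r is drawn at 1 + k1 r^2 times it, then the intrinsics apply), "eye" and "orientation" of the camera in the world; the wrist camera has in their place "hand_eye" (4x4, takes a point from camera to tool coordinates, whose origin is the TCP and whose axes are the flange's). Camera axes: x right, y down, z forward; pixel columns grow to the right and rows downward; lengths in m; the calibration is good to about 2 mm. A picture is of the moment at which its call begins: read the wrist's pose just before it. calibration takes no time and is no camera call.
- ctrl.job_done(): hands the job in, once; it reports no verdict.
The state is a dict: "time_s": time; "joints": joint angles; "qvel": joint speeds; "joint_torque": joint torques, N m; "tcp_pos": TCP position; "tcp_rot": TCP orientation; "ft_force": force on the tool from outside, world axes, zero at the start; "wrist_torque": the same for the moment, N m; "grip_width": finger opening in m.
Only numpy, scipy, OpenCV 4.12 (cv2) and the standard library are available. Lean on these libraries where they do the work, as an engineer would, in place of code of your own. Each camera call takes 0.05 s, during which the arm holds its last target.

## Working session

There is one attempt and no reset: what is moved stays moved. The work goes in short steps, Python scripts to look and compute and a tool call to move; the robot and the scene stay as the last step left them, time stands still between calls to the robot, and variables do not carry over. Pictures are saved under pics/ and viewed, and the job is handed in when it is done.

Besides the shell and the picture viewer there is one more tool, called after "Request:" by a JSON object that holds its "api" and its "payload". apply_moves: Moves the arm, as the interface text tells. Its arguments: {"type":"object","properties":{"plan":{"type":"array","items":{"type":"array","items":{"type":"number"}}}},"required":["plan"]}

```bash
ls; mkdir -p pics; python3 - <<'E'
from rig import ctrl
import cv2, numpy as np
print(ctrl.observe())
for n in ("scene","top"):
    p,d=ctrl.snapshot(n); cv2.imwrite(f"pics/{n}0.png",p[:,:,::-1]); np.savez(f"pics/{n}0.npz",p=p,d=d)
    print(n,ctrl.calibration(n))
print(ctrl.calibration("wrist"))
E
```

```text
pics
{'time_s': 0.0, 'joints': array([ 5.88952891e+01,  2.05988024e+01,  8.65994425e+01, -3.50473404e-04,
        7.29076306e+01, -6.59511390e+00]), 'qvel': array([-0.00523008,  0.02224284, -0.07678078, -0.03453614, -0.0981471 ,
        0.11498888]), 'joint_torque': array([-4.33137073e-03, -5.27610326e+01, -2.78622633e+01, -3.77705992e-04,
        1.30836497e-02, -5.95864299e-05]), 'tcp_pos': array([0.24873126, 0.5456187 , 0.40384125]), 'tcp_rot': array([-1.79894787e+02, -1.18274661e-02,  1.55490495e+02]), 'ft_force': array([0.51447214, 0.03911723, 0.1164354 ]), 'wrist_torque': array([-0.03350598,  0.00819806,  0.02298155]), 'grip_width': 0.08515909571619884}
scene {'fovy': 46.05897659779342, 'cx': 319.5339530062165, 'cy': 203.91469693838317, 'k1': -0.1404929633341512, 'eye': array([1.03437699, 0.59273786, 1.05410544]), 'orientation': array([-140.51832652,    0.80844772,  139.67692138])}
top {'fovy': 52.446549389024355, 'cx': 316.75327194254567, 'cy': 202.85773792985944, 'k1': -0.022773448043618593, 'eye': array([ 0.29113592, -0.02320313,  1.07356156]), 'orientation': array([-167.71064362,    0.40480575,  -99.24799064])}
{'fovy': 67.71134250105932, 'cx': 319.5582808231806, 'cy': 199.93491395100656, 'k1': -0.05038399737323867, 'hand_eye': array([[ 3.72293924e-04, -9.48974341e-01, -3.15353073e-01,
         8.15436580e-02],
       [ 9.99999878e-01,  4.55767137e-04, -1.90952443e-04,
        -7.78257059e-05],
       [ 3.24936536e-04, -3.15352964e-01,  9.48974395e-01,
         3.01311227e-02],
       [ 0.00000000e+00,  0.00000000e+00,  0.00000000e+00,
         1.00000000e+00]])}
```

View pics/scene0.png

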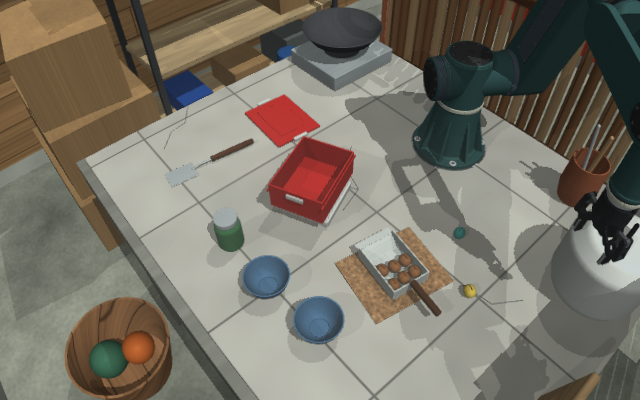

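View pics/top0.png

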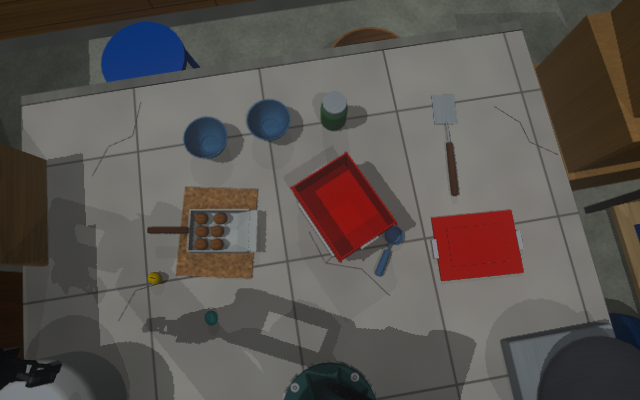

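The top view shows the tray on its mat at about (222,230), with the handle pointing left to (150,230). The open red box is at (345,207) and the flat red lid at (478,245). The six brown walnuts are inside the tray. The yellow ball (154,278) and turquoise ball (211,317) are look-alikes.

```bash
cat > h.py <<'E'
import numpy as np, cv2
from scipy.spatial.transform import Rotation as R
from rig import ctrl
def rot(rpy): return R.from_euler('xyz',rpy,degrees=True).as_matrix()
def cloud(name,d,pose=None):
    c=ctrl.calibration(name); f=200/np.tan(np.radians(c['fovy']/2))
    K=np.array([[f,0,c['cx']],[0,f,c['cy']],[0,0,1]])
    v,u=np.mgrid[0:400,0:640]
    uv=np.stack([u,v],-1).reshape(-1,1,2).astype(float)
    s=cv2.undistortPoints(uv,K,np.array([c['k1'],0,0,0.]),None).reshape(400,640,2) if 0 else cv2.undistortPointsIter(uv,K,np.array([c['k1'],0,0,0.]),None,None,(3,40,1e-9)).reshape(400,640,2)
    P=np.dstack([s*d[...,None],d])
    if name=="wrist":
        H=c['hand_eye']; T=np.eye(4);T[:3,:3]=rot(pose[1]);T[:3,3]=pose[0]; H=T@H
    else:
        H=np.eye(4);H[:3,:3]=rot(c['orientation']);H[:3,3]=c['eye']
    return P@H[:3,:3].T+H[:3,3]
def load(n):
    z=np.load(f"pics/{n}.npz");return z['p'],z['d']
E
python3 - <<'E'
from h import *
for n in("top","scene"):
    p,d=load(n+"0");W=cloud(n,d)
    print(n)
    pts={"top":dict(handleend=(150,230),handlefront=(185,230),floor=(232,212),rearwallL=(189,211),rearR=(189,251),lipc=(256,211),lip2=(254,251),matc=[(185,188),(258,190),(253,277),(177,275)],table=(300,150),boxrim=[(292,188),(347,154),(396,226),(341,260)],boxin=(350,195)),
     "scene":dict(handle=(425,296),table=(330,250),mat=[(337,265),(410,228),(455,283),(378,321)],boxrim=[(355,153),(303,140),(270,180),(325,218)])}[n]
    for k,v in pts.items():
        for q in (v if isinstance(v,list) else [v]): print(k,q,W[q[1],q[0]].round(4))
    # ortho colour
    m=(d>0)
    s=0.002; X,Y,Z=W[...,0],W[...,1],W[...,2]
    np.save(f"pics/W{n}.npy",W)
p,d=load("top0");hsv=cv2.cvtColor(p,cv2.COLOR_RGB2HSV);W=cloud("top",d)
red=((hsv[...,0]<8)|(hsv[...,0]>172))&(hsv[...,1]>150)
rim=red&(W[...,2]>0.105)
r=W[rim]; print("rimz",np.percentile(r[:,2],[5,50,95,99]))
top=r[r[:,2]>np.percentile(r[:,2],90)-0.008]
print(cv2.minAreaRect(top[:,:2].astype(np.float32)*1000))
brown=(hsv[...,0]<22)&(hsv[...,1]>60)&(abs(W[...,2]-.003)<.006)
wood=(W[...,2]>0.035)&(W[...,2]<.06)
for nm,mk in(("mat",brown),("wood",wood)):
    cc=cv2.connectedComponentsWithStats(mk.astype(np.uint8))
    for i,s in enumerate(cc[2]):
        if i and s[4]>60:
            q=W[cc[1]==i]; print(nm,s,np.median(q,0).round(4),cv2.minAreaRect(q[:,:2].astype(np.float32)*1000))
E
```

```text
top
handleend (150, 230) [0.5106 0.3793 0.0539]
handlefront (185, 230) [0.4968 0.2916 0.0505]
floor (232, 212) [0.5326 0.1743 0.012 ]
rearwallL (189, 211) [0.5565 0.291  0.0019]
rearR (189, 251) [0.4427 0.2884 0.0443]
lipc (256, 211) [0.5208 0.1082 0.0308]
lip2 (254, 251) [0.4172 0.1261 0.0358]
matc (185, 188) [0.6216 0.2951 0.0041]
matc (258, 190) [0.5841 0.0989 0.002 ]
matc (253, 277) [ 0.3549  0.143  -0.0022]
matc (177, 275) [0.3912 0.3377 0.0043]
table (300, 150) [ 0.6793 -0.0314  0.0009]
boxrim (292, 188) [0.5453 0.0036 0.1126]
boxrim (347, 154) [ 0.605  -0.1427  0.1259]
boxrim (396, 226) [ 0.4246 -0.2491  0.0139]
boxrim (341, 260) [ 0.3612 -0.0914  0.001 ]
boxin (350, 195) [ 0.5199 -0.1407  0.0456]
scene
handle (425, 296) [0.5044 0.3372 0.0506]
table (330, 250) [0.5669 0.0624 0.0011]
mat (337, 265) [0.5848 0.1109 0.0027]
mat (410, 228) [0.3539 0.1559 0.0068]
mat (455, 283) [ 3.909e-01  3.508e-01 -3.000e-04]
mat (378, 321) [0.6156 0.2953 0.002 ]
boxrim (355, 153) [ 0.2589 -0.1684 -0.0044]
boxrim (303, 140) [ 0.4227 -0.2233  0.1135]
boxrim (270, 180) [ 5.367e-01 -2.494e-01  4.000
[... 1649 characters left out ...]
23583984375, 261.5712890625), (257.3960266113281, 109.97247314453125), 80.8145751953125)
wood [210 239  11   9  61] [0.4528 0.2233 0.037 ] ((453.6434631347656, 222.75221252441406), (25.63511848449707, 20.723373413085938), 79.23571014404297)
wood [ 506  323  108   77 1839] [ 0.0747 -0.5017  0.058 ] ((34.03163146972656, -578.2335815429688), (137.2262420654297, 262.2853088378906), 0.12392763793468475)
wood [ 69 351  57  49 280] [0.1852 0.4961 0.0503] ((193.10911560058594, 524.1787109375), (177.28778076171875, 38.756690979003906), 43.10266876220703)
wood [306 377  31  11  71] [0.079  0.016  0.0441] ((79.667724609375, 9.290014266967773), (71.90404510498047, 16.843063354492188), 74.00725555419922)
```

```bash
cat >> h.py <<'E'
def toolR(head,tilt):
    """tool frame for tray heading (deg), tray-forward tilt (deg): tool x=-tray x, z=-tray z at tilt 0"""
    h=np.radians(head); X=np.array([-np.cos(h),-np.sin(h),0]);Z=np.array([0,0,-1.]);Y=np.cross(Z,X)
    return np.stack([X,Y,Z],1)@R.from_rotvec([0,np.radians(tilt),0]).as_matrix()
def state():
    import json
    s=ctrl.observe()
    with open("log.jsonl","a") as f: f.write(json.dumps([s['time_s'],list(s['joints']),list(s['tcp_pos']),list(s['tcp_rot'])])+"\n")
    return s
def rows(pos,Rt,n,grip,vmax=0.06):
    s=state(); p=s['tcp_pos'];R0=rot(s['tcp_rot'])
    dv=R.from_matrix(R0.T@Rt).as_rotvec()
    print("t",round(s['time_s'],2),"p",p.round(4),"rpy",s['tcp_rot'].round(1),"F",s['ft_force'].round(2),"grip",round(s['grip_width'],4))
    d=np.asarray(pos)-p
    print("dist mm",round(np.linalg.norm(d)*1e3,1),"ang",round(np.degrees(np.linalg.norm(dv)),2),"rows needed",round(max(np.linalg.norm(d)/vmax,np.degrees(np.linalg.norm(dv))/10),1))
    for i in range(n):
        Ri=R0@R.from_rotvec(dv*i/n).as_matrix()
        print([grip]+list((Ri.T@d/n/0.25).round(3))+list((dv/n/np.pi).round(4)))
E
python3 - <<'E'
from h import *
h=-99.2;Rt=toolR(h,-20)
u=np.array([np.cos(np.radians(h)),np.sin(np.radians(h)),0])
o=np.array([.4875,.2226,.004]); g=o-u*.095+[0,0,.040]
t=g-Rt[:,2]*.155+[0,0,.15]; print(t)
rows(t,Rt,8,85)
E
```

```text
[0.51116451 0.36870912 0.33965236]
t 0.1 p [0.2487 0.5456 0.4039] rpy [-179.9   -0.   155.5] F [ 0.32 -0.24  0.02] grip 0.0851
dist mm 322.9 ang 76.93 rows needed 7.7
[85, np.float64(-0.156), np.float64(-0.026), np.float64(0.032), np.float64(0.009), np.float64(-0.0118), np.float64(0.0513)]
[85, np.float64(-0.157), np.float64(0.0), np.float64(0.038), np.float64(0.009), np.float64(-0.0118), np.float64(0.0513)]
[85, np.float64(-0.153), np.float64(0.026), np.float64(0.044), np.float64(0.009), np.float64(-0.0118), np.float64(0.0513)]
[85, np.float64(-0.145), np.float64(0.052), np.float64(0.048), np.float64(0.009), np.float64(-0.0118), np.float64(0.0513)]
[85, np.float64(-0.133), np.float64(0.076), np.float64(0.052), np.float64(0.009), np.float64(-0.0118), np.float64(0.0513)]
[85, np.float64(-0.117), np.float64(0.097), np.float64(0.054), np.float64(0.009), np.float64(-0.0118), np.float64(0.0513)]
[85, np.float64(-0.098), np.float64(0.116), np.float64(0.055), np.float64(0.009), np.float64(-0.0118), np.float64(0.0513)]
[85, np.float64(-0.076), np.float64(0.132), np.float64(0.054), np.float64(0.009), np.float64(-0.0118), np.float64(0.0513)]
```

Request:
{"api": "apply_moves", "payload": {"plan": [[85, -0.156, -0.026, 0.032, 0.009, -0.0118, 0.0513], [85, -0.157, 0, 0.038, 0.009, -0.0118, 0.0513], [85, -0.153, 0.026, 0.044, 0.009, -0.0118, 0.0513], [85, -0.145, 0.052, 0.048, 0.009, -0.0118, 0.0513]]}}

```text
time_s: 0.6
tcp_pos: [0.3802, 0.455, 0.3705]
tcp_rot: [-176.4, 10.3, 117.9]
ft_force: [0.2, 0.1, 0.4]
grip_width: 0.0852
```

```bash
sed -i 's/print(\[grip\]+list(\(.*\))+list(\(.*\)))$/print("["+",".join(f"{x:g}" for x in [grip]+list(\1)+list(\2))+"],")/' h.py; tail -3 h.py; python3 - <<'E'
from h import *
rows([0.511,.3687,.3397],toolR(-99.2,-20),5,85)
E
```

```text
for i in range(n):
        Ri=R0@R.from_rotvec(dv*i/n).as_matrix()
        print("["+",".join(f"{x:g}" for x in [grip]+list((Ri.T@d/n/0.25).round(3))+list((dv/n/np.pi).round(4)))+"],")
t 0.6 p [0.3802 0.455  0.3705] rpy [-176.4   10.3  117.9] F [0.21 0.14 0.35] grip 0.0852
dist mm 159.7 ang 37.58 rows needed 3.8
[85,-0.104,0.063,0.04,0.007,-0.0092,0.0401],
[85,-0.094,0.076,0.041,0.007,-0.0092,0.0401],
[85,-0.082,0.088,0.042,0.007,-0.0092,0.0401],
[85,-0.069,0.099,0.042,0.007,-0.0092,0.0401],
[85,-0.055,0.107,0.042,0.007,-0.0092,0.0401],
```

Tracking is accurate.

Request:
{"api": "apply_moves", "payload": {"plan": [[85, -0.104, 0.063, 0.04, 0.007, -0.0092, 0.0401], [85, -0.094, 0.076, 0.041, 0.007, -0.0092, 0.0401], [85, -0.082, 0.088, 0.042, 0.007, -0.0092, 0.0401], [85, -0.069, 0.099, 0.042, 0.007, -0.0092, 0.0401], [85, -0.055, 0.107, 0.042, 0.007, -0.0092, 0.0401]]}}

```text
time_s: 1.23
tcp_pos: [0.514, 0.3637, 0.3366]
tcp_rot: [180.0, 20.5, 79.5]
ft_force: [0.8, -0.1, 0.4]
grip_width: 0.0849
```

```bash
python3 - <<'E'
from h import *
rows([0.511,.3687,.3397],toolR(-99.2,-20),2,85)
s=state();pose=(s['tcp_pos'],s['tcp_rot'])
p,d=ctrl.snapshot("wrist");cv2.imwrite("pics/wrist1.png",p[:,:,::-1]);np.savez("pics/wrist1.npz",p=p,d=d)
W=cloud("wrist",d,pose);np.save("pics/Ww1.npy",W)
hh=(W[...,2]>.036)&(W[...,2]<.062)&(W[...,0]>.42)&(W[...,0]<.58)&(W[...,1]>.12)&(W[...,1]<.42)
hsv=cv2.cvtColor(p,cv2.COLOR_RGB2HSV)
han=hh&(W[...,2]>.046)&(W[...,1]>.30)
q=W[han];print(len(q),np.median(q,0),cv2.minAreaRect(q[:,:2].astype(np.float32)*1000))
w=hh&(hsv[...,1]<60); 
for a in(.035,.04,.045): print(a)
q=W[hh];print(cv2.minAreaRect(q[:,:2].astype(np.float32)*1000))
E
```

```text
t 1.23 p [0.514  0.3637 0.3366] rpy [180.   20.5  79.5] F [ 0.75 -0.06  0.38] grip 0.0849
dist mm 6.6 ang 1.34 rows needed 0.1
[85,0.006,-0.008,-0.009,-0.0011,0.0013,-0.0033],
[85,0.006,-0.008,-0.009,-0.0011,0.0013,-0.0033],
2351 [0.50669794 0.35231841 0.05239159] ((505.74798583984375, 343.95233154296875), (91.06265258789062, 16.22998046875), 80.8844223022461)
0.035
0.04
0.045
((492.11871337890625, 260.8882141113281), (259.53717041015625, 110.576416015625), 80.76885223388672)
```

View pics/wrist1.png

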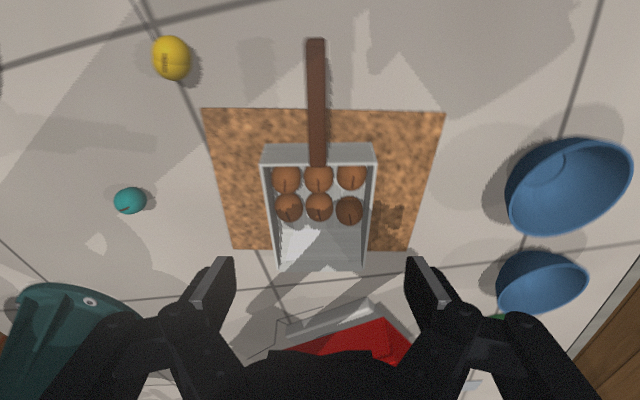

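The wrist view shows the dark handle running from (317,40) to (317,165). The tray is at (262–375, 145–265) and holds six brown walnuts. The yellow (171,58) and turquoise (130,200) look-alikes are outside it. Before choosing which box side to pour over, I'll fit the arm kinematics.

```bash
cat > kin.py <<'E'
import numpy as np, json
from scipy.spatial.transform import Rotation as R
from scipy.optimize import least_squares
def fk(q,P):
    # P: base offsets(3), link offset vecs
    q=np.radians(q)
    ax=[[0,0,1],[0,1,0],[0,1,0],[0,0,1],[0,1,0],[0,0,1]]
    T=np.eye(4)
    offs=[[0,0,P[0]],[P[1],P[6],0],[0,0,P[2]],[P[3],0,P[4]],[0,0,0],[0,0,P[5]]]
    sg=[1,1,1,1,1,1]
    p=np.zeros(3);M=np.eye(3)
    p=p+M@offs[0]; M=M@R.from_rotvec(np.array([0,0,q[0]])).as_matrix()
    p=p+M@offs[1]; M=M@R.from_rotvec([0,q[1],0]).as_matrix()
    p=p+M@offs[2]; M=M@R.from_rotvec([0,q[2],0]).as_matrix()
    M2=M; p=p+M@offs[3]; M=M@R.from_rotvec([0,0,P[7]*q[3]]).as_matrix()
    M=M@R.from_rotvec([0,q[4],0]).as_matrix()
    M=M@R.from_rotvec([0,0,P[8]*q[5]+P[9]]).as_matrix()
    p=p+M@offs[5]
    return p,M
E
python3 - <<'E'
from kin import *
L=[json.loads(l) for l in open('log.jsonl')]
for l in L: print(np.round(l[1],2),np.round(l[2],4),np.round(l[3],2))
best=None
for s4 in(1,-1):
  for s6 in(1,-1):
    for o in(0,90,180,-90):
      e=0
      for l in L:
        p,M=fk(l[1],[0]*7+[s4,s6,np.radians(o)])
        e+=np.linalg.norm(R.from_matrix(M.T@R.from_euler('xyz',l[3],degrees=True).as_matrix()).as_rotvec())
      print(s4,s6,o,round(e,3))
E
```

```text
[58.89 20.59 86.6  -0.   72.91 -6.59] [0.2487 0.5456 0.4039] [-1.7990e+02 -1.0000e-02  1.5549e+02]
[46.33 24.02 86.7  -8.84 76.11 21.37] [0.3802 0.455  0.3705] [-176.45   10.26  117.92]
[ 33.58  31.26  80.61 -14.7   82.9   47.76] [0.514  0.3637 0.3366] [179.96  20.47  79.53]
[ 33.58  31.26  80.61 -14.7   82.9   47.76] [0.514  0.3637 0.3366] [179.96  20.47  79.53]
1 1 0 6.283
1 1 90 0.0
1 1 180 6.283
1 1 -90 12.566
1 -1 0 9.748
1 -1 90 4.311
1 -1 180 2.819
1 -1 -90 8.256
-1 1 0 6.238
-1 1 90 1.335
-1 1 180 6.627
-1 1 -90 12.367
-1 -1 0 9.816
-1 -1 90 4.291
-1 -1 180 3.766
-1 -1 -90 8.599
```

```bash
python3 - <<'E'
from kin import *
L=[json.loads(l) for l in open('log.jsonl')][:3]
def res(v,reg=1e-4):
    P=list(v)+[1,1,np.pi/2]
    r=[fk(l[1],P)[0]-np.array(l[2]) for l in L]
    return np.concatenate(r+[reg*np.array(v)])
s=least_squares(res,[.4,.05,.4,.05,.4,.1,0.07])
print(s.x.round(4),np.abs(s.fun[:9]).max()); print(np.linalg.svd(s.jac)[1])
E
```

```text
[0.2665 0.     0.6111 0.1122 0.4336 0.1993 0.0689] 9.194094641173933e-08
[3.4309799  2.47950201 1.74219533 0.19188917 0.07802392 0.04206742
 0.02287799]
```

```bash
cat >> kin.py <<'E'
P=[.2665,0,.6111,.1122,.4336,.1993,.0689,1,1,np.pi/2]
LO=np.array([-170.27,-57.76,12.27,-55.21,11.17,-170.74]);HI=np.array([170.27,135,136.19,235.2,155.16,170.74])
def ik(p,M,q0):
    def r(q):
        a,b=fk(q,P); return np.concatenate([(a-p)*5,R.from_matrix(M.T@b).as_rotvec()])
    s=least_squares(r,np.clip(q0,LO+.1,HI-.1),bounds=(LO,HI),x_scale=50)
    return s.x,np.linalg.norm(s.fun)
E
cat > plan.py <<'E'
from h import *
from kin import *
U=lambda h:np.array([np.cos(np.radians(h)),np.sin(np.radians(h)),0])
def tcp_for(lip,head,tilt,g,gx=-.095,lx=.099,lz=.024):
    """TCP pose so tray point (lx,lz) at lip with tray tilt; g = tool tilt relative to tray (deg)"""
    Rt=toolR(head,tilt)  # tray axes: x=-col0, z=-col2
    Rtool=toolR(head,tilt+g)
    gp=np.array(lip)+(-Rt[:,0])*(gx-lx)+(-Rt[:,2])*(.040-lz)
    return gp-Rtool[:,2]*.155,Rtool
E
python3 - <<'E'
from plan import *
c=np.array([.488,-.1146,0]);th=24.16
q0=np.array([33.6,31.3,80.6,-14.7,82.9,47.8])
for nm,head,half in(("long",th-90,.078),("short+x",th+180,.103)):
  n=-U(head); 
  for g in(-20,):
    q=q0
    for H,D,t in((.2,0,0),(.125,0,0),(.14,.03,0),(.14,.03,15),(.14,.03,30),(.14,.03,45),(.14,.03,60),(.14,.03,75)):
      lip=c+n*(half-D)+[0,0,H]
      p,M=tcp_for(lip,head,t,g)
      q,e=ik(p,M,q); print(nm,g,t,p.round(3),q.round(1),round(e,4))
E
```

```text
long -20 0 [0.355 0.182 0.362] [ 27.    8.5 112.9 -22.8  61.6  14.4] 0.0
long -20 0 [0.355 0.182 0.287] [ 27.   15.8 117.9 -26.3  50.5  20.5] 0.0
long -20 0 [0.367 0.155 0.302] [ 22.7  13.8 117.6 -26.1  51.1  15.5] 0.0
long -20 15 [0.388 0.109 0.36 ] [  8.2   7.1 113.   -5.6  58.7 -13.1] 0.0
long -20 30 [0.414 0.051 0.404] [ -6.7   6.4 106.8   9.   72.2 -34. ] 0.0
long -20 45 [ 0.444 -0.016  0.429] [-19.1  10.9  99.6  17.9  87.3 -46.9] 0.0
long -20 60 [ 0.475 -0.086  0.435] [-28.   18.6  92.1  23.7 101.8 -54.1] 0.0
long -20 75 [ 0.506 -0.155  0.42 ] [-34.   28.1  84.6  28.4 114.9 -57.6] 0.0
short+x -20 0 [0.807 0.029 0.362] [ -0.8  46.4  47.1  -8.6 104.6  64.2] 0.0
short+x -20 0 [0.807 0.029 0.287] [-0.8 49.3 51.4 -8.4 97.5 65.3] 0.0
short+x -20 0 [0.78  0.016 0.302] [-1.7 46.1 56.1 -8.6 95.9 64.6] 0.0
short+x -20 15 [ 0.734 -0.004  0.36 ] [-5.  35.  68.2 -2.5 81.1 61.3] 0.0
short+x -20 30 [ 0.676 -0.03   0.404] [-10.1  24.5  80.8   6.1  66.5  53.7] 0.0
short+x -20 45 [ 0.61  -0.06   0.429] [-17.4  15.4  93.4  20.3  53.7  38.9] 0.0
short+x -20 60 [ 0.54  -0.091  0.435] [-27.7   8.8 105.8  43.6  47.1  12.8] 0.0
short+x -20 75 [ 0.47  -0.122  0.42 ] [-41.1   6.9 117.7  69.5  52.6 -19.7] 0.0
```

The long side facing the robot (pour heading −66°) is reachable at every tilt. Next, the grasp.

```bash
python3 - <<'E'
from plan import *
Rt=toolR(-99.2,-20); g=np.array([.4858,.2219,.044])-U(-99.2)*.095
print(g, (g-Rt[:,2]*.155))
rows(g-Rt[:,2]*.155+[0,0,.0],Rt,4,85)
E
```

```text
[0.50098871 0.31567795 0.044     ] [0.50946451 0.36800912 0.18965236]
t 1.27 p [0.517  0.3614 0.3356] rpy [179.8  20.6  79.1] F [3.96 0.18 0.03] grip 0.0852
dist mm 146.2 ang 1.77 rows needed 2.4
[85,0.056,-0.009,0.135,-0.0005,0.0009,-0.0022],
[85,0.056,-0.009,0.135,-0.0005,0.0009,-0.0022],
[85,0.056,-0.009,0.135,-0.0005,0.0009,-0.0022],
[85,0.055,-0.009,0.135,-0.0005,0.0009,-0.0022],
```

Request:
{"api": "apply_moves", "payload": {"plan": [[85, 0.056, -0.018, 0.12, -0.001, 0.0015, -0.0045], [85, 0.056, -0.009, 0.12, -0.0005, 0.0009, -0.0022], [85, 0, 0, 0, 0, 0, 0]]}}

```text
time_s: 1.65
tcp_pos: [0.5126, 0.3667, 0.2669]
tcp_rot: [-180.0, 20.2, 80.3]
ft_force: [0.4, 0.2, -0.7]
grip_width: 0.0846
```

```bash
python3 - <<'E'
from plan import *
Rt=toolR(-99.2,-20); 
rows([.5095,.368,.1897],Rt,3,85)
E
```

```text
t 1.65 p [0.5126 0.3667 0.2669] rpy [-180.    20.2   80.3] F [ 0.39  0.22 -0.66] grip 0.0846
dist mm 77.3 ang 0.56 rows needed 1.3
[85,0.037,-0.004,0.096,-0.0004,0.0004,-0.0009],
[85,0.036,-0.004,0.096,-0.0004,0.0004,-0.0009],
[85,0.036,-0.004,0.096,-0.0004,0.0004,-0.0009],
```

Request:
{"api": "apply_moves", "payload": {"plan": [[85, 0.037, -0.006, 0.095, -0.0005, 0.0004, -0.0015], [85, 0.037, -0.006, 0.095, -0.0004, 0.0004, -0.001], [85, 0.03, 0, 0.08, 0, 0, 0], [85, 0, 0, 0, 0, 0, 0]]}}

```text
time_s: 2.15
tcp_pos: [0.5114, 0.3696, 0.197]
tcp_rot: [179.8, 19.9, 80.8]
ft_force: [-0.5, -0.7, 0.1]
grip_width: 0.0844
```

```bash
python3 - <<'E'
from plan import *
Rt=toolR(-99.2,-20); 
rows([.5095,.368,.1897],Rt,1,85)
s=state();pose=(s['tcp_pos'],s['tcp_rot'])
p,d=ctrl.snapshot("wrist");cv2.imwrite("pics/wrist2.png",p[:,:,::-1])
E
```

```text
t 2.15 p [0.5114 0.3696 0.197 ] rpy [179.8  19.9  80.8] F [-0.51 -0.68  0.07] grip 0.0844
dist mm 7.7 ang 0.23 rows needed 0.1
[85,0.003,-0.007,0.03,0.0012,-0.0004,-0.0001],
```

View pics/wrist2.png

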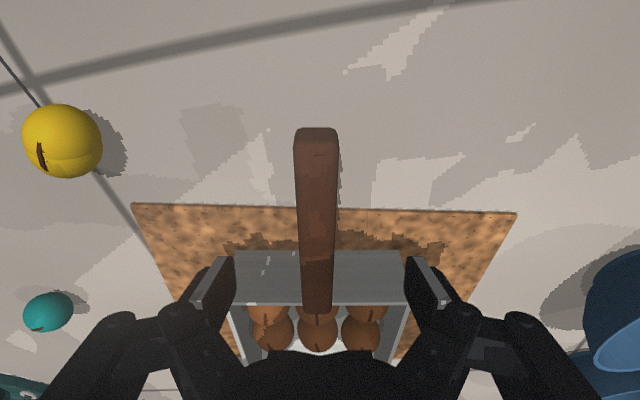

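The handle (x≈317) sits midway between the fingers. Next I lower the last few mm and close.

Request:
{"api": "apply_moves", "payload": {"plan": [[85, 0.003, -0.007, 0.03, 0.0012, 0, 0], [85, 0, 0, 0.004, 0, 0, 0], [15, 0, 0, 0, 0, 0, 0], [10, 0, 0, 0, 0, 0, 0], [0, 0, 0, 0, 0, 0, 0]]}}

```text
time_s: 2.82
tcp_pos: [0.5109, 0.3685, 0.1923]
tcp_rot: [179.7, 19.7, 80.7]
ft_force: [-0.7, 0.3, 0.8]
grip_width: 0.0317
```

Request:
{"api": "apply_moves", "payload": {"plan": [[0, 0, 0, 0, 0, 0, 0], [0, 0, 0, 0, 0, 0, 0], [0, 0, 0, 0, 0, 0, 0]]}}

```text
time_s: 3.2
tcp_pos: [0.5109, 0.3686, 0.1927]
tcp_rot: [179.7, 19.7, 80.7]
ft_force: [-0.5, -0.3, 0.4]
grip_width: 0.0146
```

```bash
python3 - <<'E'
from plan import *
Rt=toolR(-99.2,-20); 
rows([.5095,.368,.1897],Rt,1,0)
s=state();p,d=ctrl.snapshot("wrist");cv2.imwrite("pics/wrist3.png",p[:,:,::-1])
E
```

```text
t 3.2 p [0.5109 0.3686 0.1927] rpy [179.7  19.7  80.7] F [-0.52 -0.28  0.36] grip 0.0146
dist mm 3.3 ang 0.42 rows needed 0.1
[0,0.001,-0.005,0.012,0.0014,-0.0017,-0.0007],
```

View pics/wrist3.png

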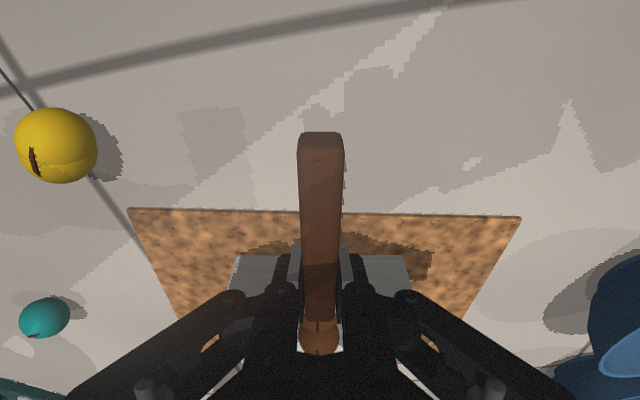

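```bash
python3 - <<'E'
from plan import *
s=state();Rn=rot(s['tcp_rot'])
rows(s['tcp_pos']+[0,0,.06],Rn,4,0)
E
```

```text
t 3.25 p [0.5109 0.3686 0.1927] rpy [179.7  19.7  80.7] F [0.41 0.41 0.38] grip 0.0149
dist mm 60.0 ang 0.0 rows needed 1.0
[0,-0.02,0,-0.056,0,0,0],
[0,-0.02,0,-0.056,0,0,0],
[0,-0.02,0,-0.056,0,0,0],
[0,-0.02,0,-0.056,0,0,0],
```

Request:
{"api": "apply_moves", "payload": {"plan": [[0, -0.007, 0, -0.02, 0, 0, 0], [0, -0.014, 0, -0.04, 0, 0, 0], [0, -0.02, 0, -0.056, 0, 0, 0], [0, -0.02, 0, -0.056, 0, 0, 0], [0, -0.01, 0, -0.028, 0, 0, 0]]}}

```text
time_s: 3.88
tcp_pos: [0.5105, 0.3689, 0.2486]
tcp_rot: [179.7, 19.6, 80.7]
ft_force: [0.1, 0.9, -3.7]
grip_width: 0.0148
```

```bash
cat > snap.py <<'E'
from plan import *
import sys
def tray_now():
    # tray tilt estimate from scene/top cloud: handle & wall-top
    pass
def snap(name,tag):
    s=state();p,d=ctrl.snapshot(name);cv2.imwrite(f"pics/{name}_{tag}.png",p[:,:,::-1]);np.savez(f"pics/{name}_{tag}.npz",p=p,d=d)
    return s,p,d
if __name__=="__main__":
    s,p,d=snap(sys.argv[1],sys.argv[2]); print(s['time_s'],s['tcp_pos'].round(4),s['tcp_rot'].round(2),s['ft_force'].round(2),s['wrist_torque'].round(3),s['grip_width'])
E
python3 snap.py scene 4
```

```text
3.875 [0.5105 0.3689 0.2486] [179.75  19.64  80.67] [ 0.1   0.86 -3.71] [ 0.692 -0.134 -0.013] 0.014800356203034666
```

View pics/scene_4.png

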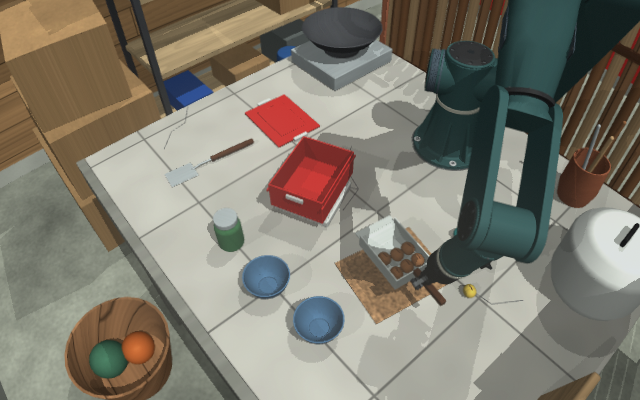

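```bash
cat >> snap.py <<'E'
def fit_tray(W,head,o):
    """print max z profile along tray x near side walls; o expected origin (level)"""
    u=U(head);v=np.array([-u[1],u[0],0]); D=W-np.array(o); x=D@u;y=D@v;z=D[...,2]
    for nm,m in(("L",abs(y-.0535)<.006),("R",abs(y+.0535)<.006),("h",abs(y)<.006)):
        out=[]
        for a in np.arange(-.17,.12,.02):
            k=m&(x>a)&(x<a+.02)&(abs(z-.03)<.06)
            out.append((round((a+.01)*1e3),round(float(np.percentile(z[k],93))*1e3,1)) if k.sum()>6 else None)
        print(nm,[t for t in out if t])
E
python3 - <<'E'
from snap import *
p,d=load("scene_4");W=cloud("scene",d)
fit_tray(W,-99.2,[.4858-.0004,.2219+.0003,.004+.056])
E
```

```text
L [(-60, 39.0), (-40, 39.4), (-20, 39.8), (0, 39.8), (20, 39.3), (40, 38.4), (60, 39.3), (80, 39.2), (100, 26.8)]
R [(-40, 40.0), (-20, 39.2), (0, 38.6), (20, 40.3), (40, 39.1), (60, 38.4), (80, 38.7), (100, 28.7)]
h [(-160, 50.3), (-140, 51.7), (-120, 50.6), (-80, 48.4), (-60, 46.0), (-40, 34.2), (-20, 31.9), (0, 34.2), (20, 31.2), (40, 3.2), (60, 14.0), (80, 26.8), (100, 28.9)]
```

The tray is level in the grip with no slip. Next I refine the box rim.

```bash
python3 - <<'E'
from plan import *
import json
acc=[]
for n,f in(("top","top0"),("scene","scene0"),("scene","scene_4")):
    p,d=load(f);W=cloud(n,d);hsv=cv2.cvtColor(p,cv2.COLOR_RGB2HSV)
    red=((hsv[...,0]<10)|(hsv[...,0]>170))&(hsv[...,1]>120)&(d>0)
    near=np.hypot(W[...,0]-.488,W[...,1]+.115)<.16
    a=W[red&near&(W[...,2]>.09)&(W[...,2]<.16)]
    hist,ed=np.histogram(a[:,2],bins=np.arange(.09,.15,.003)); print(n,dict(zip((ed[:-1]*1e3).round(),hist)))
    t=a[a[:,2]>.117]; print(len(t),np.median(t[:,2]),cv2.minAreaRect(t[:,:2].astype(np.float32)*1000))
    b=W[red&near&(W[...,2]>.035)&(W[...,2]<.05)];print(" floor z",np.median(b[:,2]))
E
```

```text
top {np.float64(90.0): np.int64(44), np.float64(93.0): np.int64(40), np.float64(96.0): np.int64(41), np.float64(99.0): np.int64(46), np.float64(102.0): np.int64(44), np.float64(105.0): np.int64(51), np.float64(108.0): np.int64(104), np.float64(111.0): np.int64(118), np.float64(114.0): np.int64(57), np.float64(117.0): np.int64(61), np.float64(120.0): np.int64(63), np.float64(123.0): np.int64(163), np.float64(126.0): np.int64(271), np.float64(129.0): np.int64(78), np.float64(132.0): np.int64(1), np.float64(135.0): np.int64(0), np.float64(138.0): np.int64(0), np.float64(141.0): np.int64(0), np.float64(144.0): np.int64(0)}
637 0.1263214784718132 ((483.85107421875, -112.02131652832031), (209.68978881835938, 160.64385986328125), 24.395404815673828)
 floor z 0.04632376022768958
scene {np.float64(90.0): np.int64(106), np.float64(93.0): np.int64(90), np.float64(96.0): np.int64(80), np.float64(99.0): np.int64(74), np.float64(102.0): np.int64(90), np.float64(105.0): np.int64(130), np.float64(108.0): np.int64(142), np.float64(111.0): np.int64(139), np.float64(114.0): np.int64(127), np.float64(11
[... 559 characters left out ...]
0): np.int64(67), np.float64(99.0): np.int64(89), np.float64(102.0): np.int64(88), np.float64(105.0): np.int64(125), np.float64(108.0): np.int64(137), np.float64(111.0): np.int64(146), np.float64(114.0): np.int64(131), np.float64(117.0): np.int64(113), np.float64(120.0): np.int64(123), np.float64(123.0): np.int64(203), np.float64(126.0): np.int64(155), np.float64(129.0): np.int64(24), np.float64(132.0): np.int64(1), np.float64(135.0): np.int64(0), np.float64(138.0): np.int64(0), np.float64(141.0): np.int64(0), np.float64(144.0): np.int64(0)}
619 0.12425152280518237 ((481.2143249511719, -111.46422576904297), (215.52294921875, 161.4535369873047), 24.04203224182129)
 floor z 0.04621404021104136
```

```bash
cat >> plan.py <<'E'
def Tm(Rm,p):
    T=np.eye(4);T[:3,:3]=Rm;T[:3,3]=p;return T
def trayR(head,tilt):
    r=toolR(head,tilt).copy(); r[:,0]*=-1; r[:,2]*=-1; return r
# calibrated tool->tray at t=3.875
TT=np.linalg.inv(Tm(rot([179.75,19.64,80.67]),[.5105,.3689,.2486]))@Tm(trayR(-99.2,0),[.4854,.2222,.060])
C=np.array([.483,-.112,0]);HD=-65.8
def tool_for(o,head,tilt):
    T=Tm(trayR(head,tilt),o)@np.linalg.inv(TT); return T[:3,3],T[:3,:3]
def tool_for_pt(pt,loc,head,tilt):
    return tool_for(np.array(pt)-trayR(head,tilt)@np.array(loc),head,tilt)
def tray_pose():
    s=ctrl.observe(); T=Tm(rot(s['tcp_rot']),s['tcp_pos'])@TT
    lip=(T@[.099,0,.024,1])[:3]; u=U(HD); r=lip-C
    print("t",round(s['time_s'],2),"tray o",T[:3,3].round(4),"head",round(np.degrees(np.arctan2(T[1,0],T[0,0])),1),"tilt",round(np.degrees(np.arctan2(-T[2,0],np.hypot(T[0,0],T[1,0]))),2),"roll",round(np.degrees(np.arcsin(T[2,1])),2),"lip z",round(lip[2],4),"lip past near rim mid(mm)",round((r@u+.078)*1e3,1),"lat",round((r@np.array([-u[1],u[0],0]))*1e3,1),"F",s['ft_force'].round(2))
    return s,T
E
python3 - <<'E'
from plan import *
tray_pose()
rows(ctrl.observe()['tcp_pos']+[0,0,.076],toolR(-99.2,-19.64),3,0)
print(tool_for([.4854,.2222,.136],-99.2,0)[0])
E
```

```text
t 3.92 tray o [0.4858 0.2224 0.0607] head -99.2 tilt 0.04 roll 0.05 lip z 0.0846 lip past near rim mid(mm) -143.2 lat 85.1 F [ 0.52  0.41 -3.83]
t 3.92 p [0.5107 0.369  0.2494] rpy [179.7  19.6  80.7] F [ 0.52  0.41 -3.83] grip 0.0151
dist mm 76.0 ang 0.29 rows needed 1.3
[0,-0.034,0.001,-0.095,0.0005,-0.0001,-0.0003],
[0,-0.034,0,-0.095,0.0005,-0.0001,-0.0003],
[0,-0.034,0,-0.095,0.0005,-0.0001,-0.0003],
[0.5105 0.3689 0.3246]
```

Request:
{"api": "apply_moves", "payload": {"plan": [[0, -0.01, 0, -0.03, 0, 0, 0], [0, -0.025, 0, -0.07, 0, 0, 0], [0, -0.03, 0, -0.085, 0, 0, 0], [0, -0.025, 0, -0.07, 0, 0, 0], [0, -0.01, 0, -0.03, 0, 0, 0]]}}

```text
time_s: 4.55
tcp_pos: [0.51, 0.3692, 0.3294]
tcp_rot: [179.8, 19.6, 80.7]
ft_force: [0.3, -1.1, -3.4]
grip_width: 0.0149
```

```bash
python3 - <<'E'
from plan import *
s,T=tray_pose()
# way target: above rest point with lip z .155
rim=C-U(HD)*.078
p,M=tool_for_pt(rim+[0,0,.155],[.099,0,.024],HD,0); print(p)
q=s['joints']
for a in np.linspace(0,1,6):
    from scipy.spatial.transform import Slerp
    Rm=Slerp([0,1],R.from_matrix([rot(s['tcp_rot']),M]))(a).as_matrix()
    q,e=ik(s['tcp_pos']*(1-a)+p*a,Rm,q);print(q.round(1),round(e,4))
rows(p,M,14,0)
E
```

```text
t 4.55 tray o [0.4848 0.2225 0.1408] head -99.2 tilt -0.01 roll -0.01 lip z 0.1648 lip past near rim mid(mm) -143.7 lat 84.3 F [ 0.32 -1.1  -3.36]
[0.35064278 0.18573451 0.3196    ]
[ 34.1  31.4  81.4 -14.5  81.2  47.4] 0.0
[ 33.4  27.5  88.9 -16.4  75.8  41.8] 0.0
[ 32.5  23.7  96.1 -18.4  70.6  36.2] 0.0
[ 31.3  19.9 103.  -20.3  65.4  30.5] 0.0
[ 29.8  16.1 109.6 -22.3  60.3  24.5] 0.0
[ 27.6  12.2 116.1 -24.1  55.2  18. ] 0.0
t 4.55 p [0.51   0.3692 0.3294] rpy [179.8  19.6  80.7] F [ 0.32 -1.1  -3.36] grip 0.0149
dist mm 243.2 ang 33.41 rows needed 4.1
[0,-0.055,-0.037,0.022,-0.0045,0.0001,-0.0125],
[0,-0.053,-0.039,0.022,-0.0045,0.0001,-0.0125],
[0,-0.052,-0.041,0.021,-0.0045,0.0001,-0.0125],
[0,-0.05,-0.044,0.021,-0.0045,0.0001,-0.0125],
[0,-0.048,-0.046,0.02,-0.0045,0.0001,-0.0125],
[0,-0.046,-0.048,0.019,-0.0045,0.0001,-0.0125],
[0,-0.045,-0.05,0.019,-0.0045,0.0001,-0.0125],
[0,-0.043,-0.052,0.018,-0.0045,0.0001,-0.0125],
[0,-0.04,-0.054,0.017,-0.0045,0.0001,-0.0125],
[0,-0.038,-0.056,0.016,-0.0045,0.0001,-0.0125],
[0,-0.036,-0.057,0.016,-0.0045,0.0001,-0.0125],
[0,-0.034,-0.059,0.015,-0.0045,0.0001,-0.0125],
[0,-0.031,-0.06,0.014,-0.0045,0.0001,-0.0125],
[0,-0.029,-0.062,0.013,-0.0045,0.0001,-0.0125],
```

Request:
{"api": "apply_moves", "payload": {"plan": [[0, -0.027, -0.018, 0.011, -0.0022, 0, -0.006], [0, -0.053, -0.039, 0.022, -0.0045, 0, -0.0125], [0, -0.052, -0.041, 0.021, -0.0045, 0, -0.0125], [0, -0.05, -0.044, 0.021, -0.0045, 0, -0.0125], [0, -0.048, -0.046, 0.02, -0.0045, 0, -0.0125]]}}

```text
time_s: 5.18
tcp_pos: [0.4544, 0.308, 0.3236]
tcp_rot: [180.0, 19.8, 92.0]
ft_force: [-0.6, 0.4, -3.3]
grip_width: 0.0145
```

Request:
{"api": "apply_moves", "payload": {"plan": [[0, -0.046, -0.048, 0.019, -0.0045, 0, -0.0125], [0, -0.045, -0.05, 0.019, -0.0045, 0, -0.0125], [0, -0.043, -0.052, 0.018, -0.0045, 0, -0.0125], [0, -0.03, -0.04, 0.013, -0.0035, 0, -0.009], [0, -0.02, -0.03, 0.008, -0.0025, 0, -0.006]]}}

```text
time_s: 5.8
tcp_pos: [0.3988, 0.2472, 0.3179]
tcp_rot: [-179.5, 20.0, 102.8]
ft_force: [-0.9, 0.1, -3.6]
grip_width: 0.0148
```

```bash
python3 - <<'E'
from snap import *
s,T=tray_pose()
s,p,d=snap("scene",5)
tray_pose()
rim=C-U(HD)*.078
p,M=tool_for_pt(rim+[0,0,.155],[.099,0,.024],HD,0)
rows(p,M,4,0)
E
```

```text
t 5.8 tray o [0.4281 0.1001 0.1301] head -77.3 tilt -0.33 roll -0.69 lip z 0.1547 lip past near rim mid(mm) -41.1 lat 17.4 F [-0.94  0.13 -3.59]
t 5.85 tray o [0.4269 0.0992 0.1302] head -77.3 tilt -0.38 roll -0.79 lip z 0.1548 lip past near rim mid(mm) -40.7 lat 16.0 F [-0.93 -1.34 -3.06]
t 5.85 p [0.3978 0.2464 0.3177] rpy [-179.4   20.   102.8] F [-0.93 -1.34 -3.06] grip 0.0147
dist mm 76.9 ang 11.55 rows needed 1.3
[0,-0.046,-0.059,0.016,-0.0065,0.0005,-0.0147],
[0,-0.044,-0.062,0.014,-0.0065,0.0005,-0.0147],
[0,-0.041,-0.064,0.013,-0.0065,0.0005,-0.0147],
[0,-0.038,-0.066,0.012,-0.0065,0.0005,-0.0147],
```

View pics/scene_5.png

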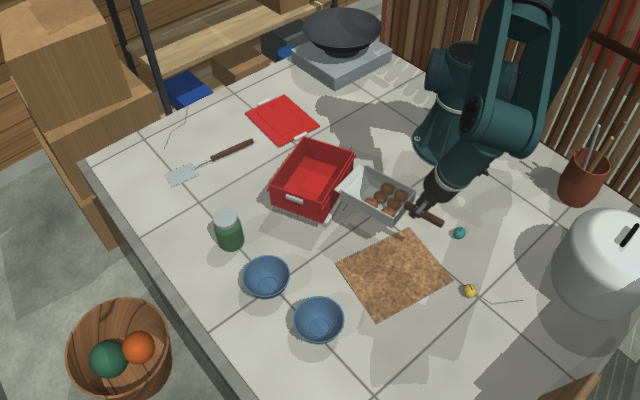

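The tray is level with its six walnuts at about (380,192), and its lip is just beyond the box's near rim. I continue to the point above the rim.

Request:
{"api": "apply_moves", "payload": {"plan": [[0, -0.028, -0.036, 0.01, -0.0045, 0.0005, -0.009], [0, -0.044, -0.061, 0.014, -0.0065, 0.0005, -0.0147], [0, -0.043, -0.063, 0.013, -0.0065, 0.0005, -0.0147], [0, -0.028, -0.045, 0.009, -0.0045, 0, -0.01], [0, -0.018, -0.03, 0.005, -0.003, 0, -0.007]]}}

```text
time_s: 6.48
tcp_pos: [0.353, 0.1868, 0.3196]
tcp_rot: [179.5, 19.7, 114.0]
ft_force: [0.5, 0.3, -3.5]
grip_width: 0.0149
```

```bash
python3 - <<'E'
from snap import *
tray_pose()
rim=C-U(HD)*.078
p,M=tool_for_pt(rim+[0,0,.150],[.099,0,.024],HD,0)
rows(p,M,2,0)
E
```

```text
t 6.47 tray o [0.4137 0.0506 0.1313] head -65.8 tilt -0.08 roll 0.21 lip z 0.1554 lip past near rim mid(mm) 0.2 lat 3.4 F [ 0.5   0.3  -3.52]
t 6.47 p [0.353  0.1868 0.3196] rpy [179.5  19.7 114. ] F [ 0.5   0.3  -3.52] grip 0.0149
dist mm 5.7 ang 0.23 rows needed 0.1
[0,0.003,-0.005,0.009,0.0006,0.0002,-0.0001],
[0,0.003,-0.005,0.009,0.0006,0.0002,-0.0001],
```

Request:
{"api": "apply_moves", "payload": {"plan": [[0, 0.003, -0.005, 0.009, 0, 0, 0], [0, 0.002, -0.003, 0.006, 0, 0, 0], [0, 0, 0, 0, 0, 0, 0]]}}

```text
time_s: 6.85
tcp_pos: [0.3517, 0.1861, 0.3156]
tcp_rot: [179.4, 19.7, 114.0]
ft_force: [-0.5, -0.5, -3.2]
grip_width: 0.0149
```

```bash
python3 - <<'E'
from snap import *
tray_pose()
s,p,d=snap("scene",6)
W=cloud("scene",d); _,T=tray_pose()
fit_tray(W,HD,T[:3,3])
F=[]
s,p,d=snap("top",6);W=cloud("top",d); _,T=tray_pose();fit_tray(W,HD,T[:3,3])
# lip & rim check in box frame along u: max z profile
u=U(HD);v=np.array([-u[1],u[0],0])
for n in("scene","top"):
    p,d=load(n+"_6");W=cloud(n,d);D=W-C;x=D@u+.08;y=D@v
    for b in(-.075,.075,0):
        print(n,b,[(round(a*1e3),round(float(np.max(D[...,2][k]))*1e3,1)) for a in np.arange(-.03,.04,.005) for k in [(abs(y-b)<.006)&(x>a)&(x<a+.005)&(D[...,2]<.2)] if k.sum()>1])
E
python3 -c "
import cv2
a=cv2.imread('pics/scene_6.png')[110:260,230:470];cv2.imwrite('pics/crop6.png',cv2.resize(a,None,fx=3,fy=3))"
```

```text
t 6.85 tray o [0.4125 0.05   0.1272] head -65.8 tilt -0.06 roll 0.3 lip z 0.1513 lip past near rim mid(mm) 0.3 lat 2.0 F [-0.47 -0.49 -3.21]
t 6.9 tray o [0.4127 0.0501 0.1273] head -65.8 tilt -0.06 roll 0.31 lip z 0.1514 lip past near rim mid(mm) 0.3 lat 2.2 F [-0.33  0.05 -3.73]
L [(-60, 38.8), (-40, 40.0), (-20, 39.0), (0, 39.9), (20, 39.2), (40, 38.9), (60, 38.8), (80, 38.8), (100, 28.3)]
R [(-60, 38.1), (-40, 38.3), (-20, 37.9), (0, 37.8), (20, 37.5), (40, 37.2), (60, 38.6), (80, 35.8), (100, 27.3)]
h [(-160, 51.4), (-140, 49.7), (-80, 50.6), (-60, 44.3), (-40, 35.4), (-20, 31.3), (0, 35.0), (20, 31.6), (40, 4.7), (60, 11.5), (80, 28.6), (100, 28.4)]
t 6.95 tray o [0.4127 0.0501 0.1273] head -65.8 tilt -0.07 roll 0.31 lip z 0.1514 lip past near rim mid(mm) 0.3 lat 2.2 F [-0.01 -0.16 -3.6 ]
L [(-60, 41.2), (-40, 41.0), (-20, 41.7), (0, 39.9), (20, 41.0), (40, 40.1), (60, 41.4), (80, 39.6), (100, 29.1)]
R [(-60, 41.4), (-40, 41.2), (-20, 40.3), (0, 40.1), (20, 40.2), (40, 40.0), (60, 39.9), (80, 40.7), (100, 27.6)]
h [(-100, 56.9), (-80, 49.9), (-60, 48.2), (-40, 35.6), (-20, 33.6), (0, 35.0), (20, 33.4), (40, 4.8), (60, 13.6), (80, 26.6), (100, 28.1)]
scene -0.075 []
scene 0.075 [(-30, 3.6), (-25, 3.1), (-20, 0.1), (-15, 2.3), (-10, 22.5), (-5, 127.9), (0, 128.4), (5, 16.5), (35, 2.7)]
scene 0 [(-30, 142.6), (-25, 150.8), (-20, 150.6), (-15, 158.8), (-10, 157.6), (-5, 155.4), (0, 154.6), (5, 156.7), (10, 156.4), (35, 49.9), (40, 48.9)]
top -0.075 [(-30, 1.8), (-25, 5.1), (-20, 4.0), (-15, 4.6), (-10, 3.7), (-5, 114.2), (0, 129.3), (10, 49.3), (15, 51.0), (20, 47.4), (25, 49.0), (30, 48.4), (35, 49.5), (40, 51.4)]
top 0.075 [(-5, 114.7), (0, 130.4), (20, 51.0), (25, 49.1), (30, 48.5), (35, 48.0), (40, 49.2)]
top 0 [(-30, 144.2), (-25, 147.0), (-20, 150.6), (-15, 152.5), (-10, 155.4), (-5, 155.7), (0, 155.3), (5, 155.5), (10, 155.6), (20, 48.0), (25, 50.2), (30, 49.7), (35, 48.6), (40, 48.4)]
```

View pics/crop6.png

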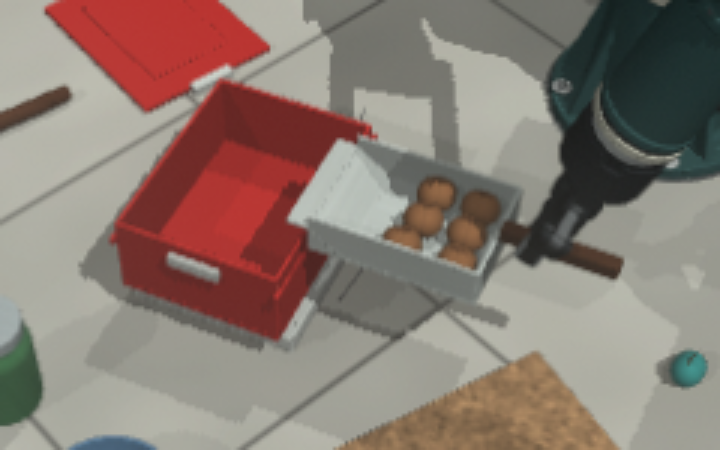

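Request:
{"api": "apply_moves", "payload": {"plan": [[0, 0.008, 0, 0.022, 0, 0, 0], [0, 0.008, 0, 0.022, 0, 0, 0], [0, 0, 0, 0, 0, 0, 0]]}}

```text
time_s: 7.32
tcp_pos: [0.3523, 0.1867, 0.303]
tcp_rot: [179.4, 19.7, 114.0]
ft_force: [0.5, -0.1, -2.8]
grip_width: 0.0149
```

```bash
python3 - <<'E'
from snap import *
tray_pose()
F=[]
for i in range(6):
    ctrl.snapshot("top");F.append(ctrl.observe()['ft_force'])
print(np.mean(F,0),np.std(F,0))
tray_pose()
E
```

```text
t 7.33 tray o [0.4131 0.0506 0.1146] head -65.8 tilt -0.06 roll 0.31 lip z 0.1387 lip past near rim mid(mm) -0.0 lat 2.8 F [ 0.52 -0.11 -2.83]
[-0.17696425 -0.30222954 -3.19465057] [0.38841739 0.50040344 0.49672263]
t 7.62 tray o [0.4136 0.0508 0.1153] head -65.8 tilt -0.06 roll 0.4 lip z 0.1394 lip past near rim mid(mm) 0.0 lat 3.3 F [ 0.33  0.51 -3.72]
```

Request:
{"api": "apply_moves", "payload": {"plan": [[0, 0.006, 0, 0.016, 0, 0, 0], [0, 0.004, 0, 0.01, 0, 0, 0], [0, 0, 0, 0, 0, 0, 0]]}}

```text
time_s: 8.0
tcp_pos: [0.3526, 0.1869, 0.2965]
tcp_rot: [179.3, 19.7, 113.9]
ft_force: [0.1, 0.3, -3.0]
grip_width: 0.015
```

```bash
cat >> snap.py <<'E'
def meas(n=5):
    F=[];Q=[]
    for i in range(n):
        ctrl.snapshot("wrist");s=ctrl.observe();F.append(s['ft_force']);Q.append(s['wrist_torque'])
    print("F",np.mean(F,0).round(2),"T",np.mean(Q,0).round(3),"std",np.std(F,0).round(2),np.std(Q,0).round(3))
    tray_pose()
E
python3 -c "
from snap import *
tray_pose();meas()"
```

```text
t 8.0 tray o [0.4138 0.0511 0.108 ] head -65.8 tilt -0.05 roll 0.43 lip z 0.1321 lip past near rim mid(mm) -0.2 lat 3.5 F [ 0.08  0.25 -2.96]
F [ 0.08  0.12 -3.13] T [ 0.579  0.281 -0.014] std [0.33 0.13 0.33] [0.024 0.021 0.019]
t 8.25 tray o [0.414  0.0512 0.1083] head -65.8 tilt -0.05 roll 0.47 lip z 0.1324 lip past near rim mid(mm) -0.2 lat 3.8 F [-0.37  0.15 -3.29]
```

Request:
{"api": "apply_moves", "payload": {"plan": [[0, 0.003, 0, 0.008, 0, 0, 0], [0, 0, 0, 0, 0, 0, 0]]}}

```text
time_s: 8.5
tcp_pos: [0.3528, 0.1871, 0.2946]
tcp_rot: [179.2, 19.7, 113.9]
ft_force: [-0.6, 0.3, -3.0]
grip_width: 0.0151
```

```bash
python3 -c "
from snap import *
meas(4)"
```

```text
F [ 0.33  0.28 -3.22] T [ 0.54   0.268 -0.019] std [0.45 0.53 0.26] [0.031 0.025 0.031]
t 8.7 tray o [0.4142 0.0514 0.1063] head -65.8 tilt -0.05 roll 0.5 lip z 0.1304 lip past near rim mid(mm) -0.2 lat 4.0 F [ 0.53 -0.31 -3.02]
```

Request:
{"api": "apply_moves", "payload": {"plan": [[0, 0.003, 0, 0.008, 0, 0, 0], [0, 0, 0, 0, 0, 0, 0]]}}

```text
time_s: 8.95
tcp_pos: [0.3529, 0.1872, 0.2926]
tcp_rot: [179.2, 19.7, 113.9]
ft_force: [-0.8, 0.3, -1.9]
grip_width: 0.0154
```

```bash
python3 -c "
from snap import *
meas(4)"
```

```text
F [ 0.29 -0.22 -3.13] T [ 0.529  0.277 -0.016] std [0.46 0.32 0.45] [0.029 0.018 0.05 ]
t 9.15 tray o [0.4144 0.0515 0.1043] head -65.8 tilt -0.06 roll 0.53 lip z 0.1284 lip past near rim mid(mm) -0.2 lat 4.2 F [-0.47 -0.27 -2.64]
```

Request:
{"api": "apply_moves", "payload": {"plan": [[0, 0.002, 0, 0.006, 0, 0, 0], [0, 0, 0, 0, 0, 0, 0]]}}

```text
time_s: 9.4
tcp_pos: [0.353, 0.1872, 0.2911]
tcp_rot: [179.2, 19.7, 113.9]
ft_force: [-0.8, 1.1, -2.6]
grip_width: 0.015
```

```bash
python3 -c "
from snap import *
meas(4)"
```

```text
F [-0.34 -0.05 -2.06] T [ 0.357  0.261 -0.042] std [0.32 0.4  0.3 ] [0.017 0.03  0.017]
t 9.6 tray o [0.4145 0.0515 0.1028] head -65.8 tilt -0.06 roll 0.54 lip z 0.1269 lip past near rim mid(mm) -0.2 lat 4.4 F [-0.8  -0.32 -1.64]
```

Contact: Fz changed by about 1 N and the moment dropped. One more millimetre for margin.

Request:
{"api": "apply_moves", "payload": {"plan": [[0, 0.0015, 0, 0.004, 0, 0, 0], [0, 0, 0, 0, 0, 0, 0], [0, 0, 0, 0, 0, 0, 0]]}}

```text
time_s: 9.98
tcp_pos: [0.353, 0.1872, 0.2902]
tcp_rot: [179.2, 19.7, 113.9]
ft_force: [-0.6, 0.3, -2.4]
grip_width: 0.0147
```

```bash
python3 -c "
from snap import *
meas(5)
snap('scene',7)"; python3 -c "
import cv2
a=cv2.imread('pics/scene_7.png')[110:260,230:470];cv2.imwrite('pics/crop7.png',cv2.resize(a,None,fx=3,fy=3))"
```

```text
F [-0.37  0.79 -1.9 ] T [ 0.285  0.27  -0.063] std [0.31 0.58 0.18] [0.043 0.02  0.027]
t 10.22 tray o [0.4146 0.0515 0.1017] head -65.8 tilt -0.07 roll 0.55 lip z 0.1259 lip past near rim mid(mm) -0.2 lat 4.5 F [-0.16  1.09 -1.82]
```

View pics/crop7.png

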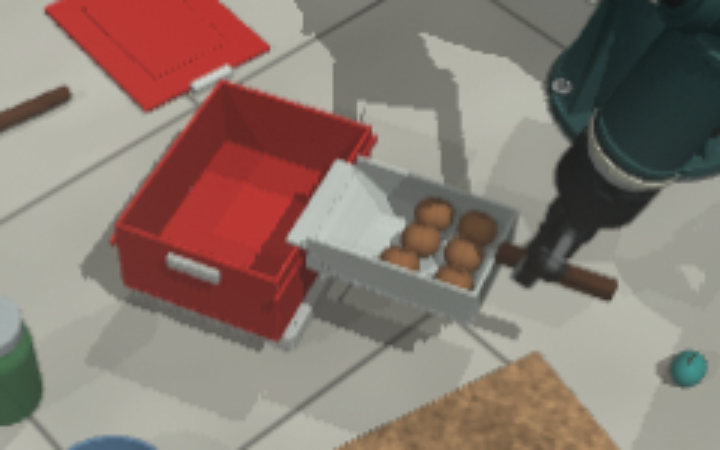

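The lip rests on the rim at about 1.5 N, and all six walnuts are in the tray (crop 385–500, 200–290). The rest has lasted well over 0.2 s. Next I lift slightly, slide the lip inside the rim and tip.

```bash
cat >> plan.py <<'E'
def seq(targets,grip=0):
    """targets: list of (inside_mm, z, tilt) of lip TIP; prints rows from the measured pose through targets"""
    s,_=tray_pose(); state(); cur=(s['tcp_pos'],rot(s['tcp_rot'])); q=s['joints']
    for ins,z,t in targets:
        p,M=tool_for_pt(C+U(HD)*(-.08+ins*1e-3)+[0,0,z],[.110,0,.024],HD,t)
        d=cur[1].T@(p-cur[0])/.25; w=R.from_matrix(cur[1].T@M).as_rotvec()/np.pi
        q2,e=ik(p,M,q)
        print("["+",".join(f"{x:g}" for x in [grip]+list(d.round(3))+list(w.round(4)))+"],","mm",round(np.linalg.norm(d)*250),"deg",round(np.linalg.norm(w)*180,1),"dq/s",round(np.abs((q2-q)*8).max()),"q",q2.round(0) if e<1e-3 else "BAD")
        cur=(p,M);q=q2
E
python3 - <<'E'
from plan import *
seq([(15,.139,0),(15,.15,0),(17,.160,0),(22,.164,2),(30,.163,6),(37,.162,10),(38,.158,15),(38,.153,20),(38,.148,25),(38,.145,30)])
E
```

```text
t 10.28 tray o [0.4146 0.0515 0.1017] head -65.8 tilt -0.06 roll 0.55 lip z 0.1258 lip past near rim mid(mm) -0.2 lat 4.4 F [-0.76  0.28 -1.3 ]
[0,-0.027,-0.01,-0.048,0.0029,0.0003,-0.001], mm 14 deg 0.6 dq/s 19 q [ 27.  14. 117. -25.  53.  19.]
[0,-0.015,0,-0.041,0,0,0], mm 11 deg 0.0 dq/s 13 q [ 27.  13. 116. -24.  54.  18.]
[0,-0.021,0,-0.035,0,0,0], mm 10 deg 0.0 dq/s 11 q [ 27.  12. 116. -24.  56.  17.]
[0,-0.058,0,-0.034,0,0.0111,0], mm 17 deg 2.0 dq/s 37 q [ 25.  10. 115. -21.  57.  12.]
[0,-0.099,0,-0.037,0,0.0222,0.0001], mm 26 deg 4.0 dq/s 67 q [ 20.   8. 114. -16.  58.   4.]
[0,-0.096,0,-0.04,0,0.0222,0.0001], mm 26 deg 4.0 dq/s 65 q [ 15.   6. 113. -11.  60.  -4.]
[0,-0.089,0,-0.046,0.0001,0.0278,0.0001], mm 25 deg 5.0 dq/s 68 q [  9.   5. 111.  -5.  62. -13.]
[0,-0.086,0,-0.042,0.0001,0.0278,0.0001], mm 24 deg 5.0 dq/s 62 q [  4.   4. 110.   0.  66. -20.]
[0,-0.087,0,-0.042,0.0001,0.0278,0.0001], mm 24 deg 5.0 dq/s 55 q [ -1.   5. 108.   5.  70. -27.]
[0,-0.088,0,-0.05,0.0001,0.0278,0.0001], mm 25 deg 5.0 dq/s 48 q [ -6.   5. 106.   9.  74. -33.]
```

Request:
{"api": "apply_moves", "payload": {"plan": [[0, -0.018, 0, -0.05, 0.001, 0, 0], [0, -0.024, -0.008, -0.041, 0.002, 0, -0.001], [0, -0.021, 0, -0.035, 0, 0, 0], [0, -0.058, 0, -0.034, 0, 0.011, 0], [0, -0.099, 0, -0.037, 0, 0.022, 0]]}}

```text
time_s: 10.9
tcp_pos: [0.3643, 0.1533, 0.3554]
tcp_rot: [-180.0, 13.6, 114.4]
ft_force: [0.1, -1.0, -4.0]
grip_width: 0.0148
```

```bash
python3 - <<'E'
from plan import *
seq([(36,.162,9),(38,.160,13),(38,.156,18),(38,.152,22),(38,.149,26),(38,.147,30)])
E
```

```text
t 10.9 tray o [0.4153 0.0357 0.1522] head -65.6 tilt 6.07 roll -0.26 lip z 0.1656 lip past near rim mid(mm) 16.4 lat -0.8 F [ 0.13 -0.97 -3.99]
[0,-0.074,0.003,-0.022,-0.0011,0.0163,0.0016], mm 19 deg 3.0 dq/s 47 q [ 16.   6. 113. -12.  59.  -2.]
[0,-0.076,0,-0.041,0,0.0222,0.0001], mm 22 deg 4.0 dq/s 57 q [ 11.   5. 112.  -7.  61.  -9.]
[0,-0.085,0,-0.046,0.0001,0.0278,0.0001], mm 24 deg 5.0 dq/s 64 q [  6.   4. 110.  -2.  64. -17.]
[0,-0.069,0,-0.034,0,0.0222,0.0001], mm 19 deg 4.0 dq/s 47 q [  2.   4. 109.   2.  67. -23.]
[0,-0.07,0,-0.038,0,0.0222,0.0001], mm 20 deg 4.0 dq/s 43 q [ -2.   4. 108.   6.  71. -28.]
[0,-0.07,0,-0.042,0,0.0222,0.0001], mm 20 deg 4.0 dq/s 38 q [ -6.   5. 106.   9.  74. -33.]
```

Request:
{"api": "apply_moves", "payload": {"plan": [[0, -0.074, 0.003, -0.022, -0.001, 0.0163, 0.0016], [0, -0.076, 0, -0.041, 0, 0.0222, 0], [0, -0.085, 0, -0.046, 0, 0.0278, 0], [0, -0.069, 0, -0.034, 0, 0.0222, 0], [0, -0.07, 0, -0.038, 0, 0.0222, 0]]}}

```text
time_s: 11.52
tcp_pos: [0.4003, 0.0694, 0.4141]
tcp_rot: [179.7, -6.9, 114.3]
ft_force: [0.7, -0.5, -4.2]
grip_width: 0.0149
```

```bash
python3 - <<'E'
from snap import *
seq([(38,.148,29),(38,.147,33),(38,.146,37),(38,.145,41),(38,.145,45),(38,.145,49)])
E
```

```text
t 11.53 tray o [0.4197 0.0246 0.1789] head -65.5 tilt 26.57 roll 0.12 lip z 0.156 lip past near rim mid(mm) 26.7 lat -1.2 F [ 0.73 -0.52 -4.2 ]
[0,-0.041,0.01,-0.018,0.0005,0.0135,0.0014], mm 12 deg 2.4 dq/s 19 q [ -5.   5. 106.   9.  73. -32.]
[0,-0.07,0,-0.046,0,0.0222,0.0001], mm 21 deg 4.0 dq/s 34 q [ -9.   6. 105.  12.  77. -36.]
[0,-0.07,0,-0.046,0,0.0222,0.0001], mm 21 deg 4.0 dq/s 32 q [-13.   7. 103.  14.  81. -40.]
[0,-0.071,0,-0.046,0,0.0222,0.0001], mm 21 deg 4.0 dq/s 32 q [-16.   8. 101.  16.  85. -43.]
[0,-0.069,0,-0.05,0,0.0222,0.0001], mm 21 deg 4.0 dq/s 32 q [-19.  10.  99.  18.  89. -46.]
[0,-0.069,0,-0.05,0,0.0222,0.0001], mm 21 deg 4.0 dq/s 32 q [-22.  11.  97.  20.  93. -49.]
```

Request:
{"api": "apply_moves", "payload": {"plan": [[0, -0.041, 0.008, -0.018, 0.0005, 0.0135, 0.0014], [0, -0.07, 0, -0.046, 0, 0.0222, 0], [0, -0.07, 0, -0.046, 0, 0.0222, 0], [0, -0.071, 0, -0.046, 0, 0.0222, 0]]}}

```text
time_s: 12.02
tcp_pos: [0.4298, 0.0029, 0.4408]
tcp_rot: [179.8, -21.7, 114.2]
ft_force: [0.5, -0.4, -2.9]
grip_width: 0.0148
```

```bash
python3 - <<'E'
from snap import *
snap("scene",8);snap("top",8)
seq([(38,.145,44),(38,.145,48),(38,.145,52),(38,.145,56),(38,.145,60)])
a=cv2.imread('pics/scene_8.png')[70:260,200:480];b=cv2.imread('pics/top_8.png')[130:300,180:430]
cv2.imwrite('pics/c8.png',np.vstack([cv2.resize(a,(560,380)),cv2.resize(b,(560,200))][:1])); cv2.imwrite('pics/c8b.png',cv2.resize(b,None,fx=2.5,fy=2.5))
E
```

```text
t 12.12 tray o [0.4251 0.0123 0.2007] head -65.8 tilt 41.15 roll 0.07 lip z 0.1536 lip past near rim mid(mm) 31.2 lat -1.8 F [ 0.23  0.77 -2.38]
[0,-0.038,0.009,-0.026,0.0004,0.0158,0.0001], mm 12 deg 2.8 dq/s 21 q [-18.   9.  99.  18.  88. -46.]
[0,-0.069,0,-0.05,0,0.0222,0.0001], mm 21 deg 4.0 dq/s 32 q [-21.  11.  97.  20.  92. -48.]
[0,-0.069,0,-0.05,0,0.0222,0.0001], mm 21 deg 4.0 dq/s 31 q [-24.  13.  95.  21.  96. -50.]
[0,-0.069,0,-0.05,0,0.0222,0.0001], mm 21 deg 4.0 dq/s 31 q [-26.  15.  93.  23. 100. -52.]
[0,-0.069,0,-0.05,0,0.0222,0.0001], mm 21 deg 4.0 dq/s 30 q [-28.  18.  91.  24. 104. -53.]
```

View pics/c8.png

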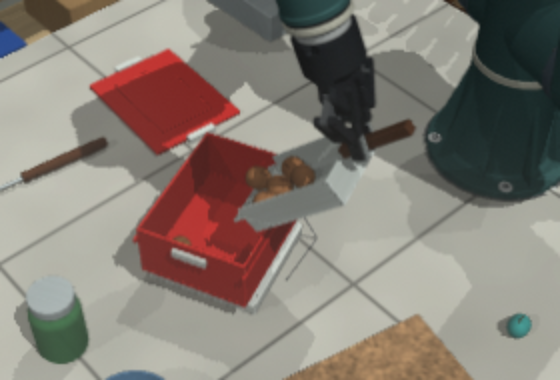

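At 41° the walnuts are sliding over the lip and one is already in the box (183,240). I keep tipping.

Request:
{"api": "apply_moves", "payload": {"plan": [[0, -0.038, 0.006, -0.026, 0, 0.0158, 0], [0, -0.05, 0, -0.037, 0, 0.0165, 0], [0, -0.05, 0, -0.037, 0, 0.0165, 0], [0, -0.05, 0, -0.037, 0, 0.0165, 0], [0, 0, 0, 0, 0, 0, 0]]}}

```text
time_s: 12.75
tcp_pos: [0.4536, -0.0492, 0.4506]
tcp_rot: [-180.0, -33.1, 114.1]
ft_force: [-0.3, 0.7, -3.2]
grip_width: 0.0148
```

```bash
python3 - <<'E'
from snap import *
snap("scene",9)
seq([(38,.145,58),(38,.145,62),(38,.145,66),(38,.145,70)])
a=cv2.imread('pics/scene_9.png')[70:260,200:480];cv2.imwrite('pics/c9.png',cv2.resize(a,None,fx=2.5,fy=2.5))
E
```

```text
t 12.8 tray o [0.4267 0.0054 0.2181] head -65.8 tilt 52.77 roll -0.12 lip z 0.1538 lip past near rim mid(mm) 26.8 lat -3.1 F [-0.71  0.24 -2.  ]
[0,-0.1,0.01,-0.07,-0.0009,0.029,0.0004], mm 31 deg 5.2 dq/s 40 q [-27.  16.  92.  24. 102. -53.]
[0,-0.069,0,-0.05,0,0.0222,0.0001], mm 21 deg 4.0 dq/s 29 q [-29.  19.  90.  25. 106. -54.]
[0,-0.069,0,-0.05,0,0.0222,0.0001], mm 21 deg 4.0 dq/s 29 q [-31.  21.  88.  26. 109. -55.]
[0,-0.069,0,-0.05,0,0.0222,0.0001], mm 21 deg 4.0 dq/s 28 q [-33.  24.  86.  27. 113. -56.]
```

View pics/c9.png

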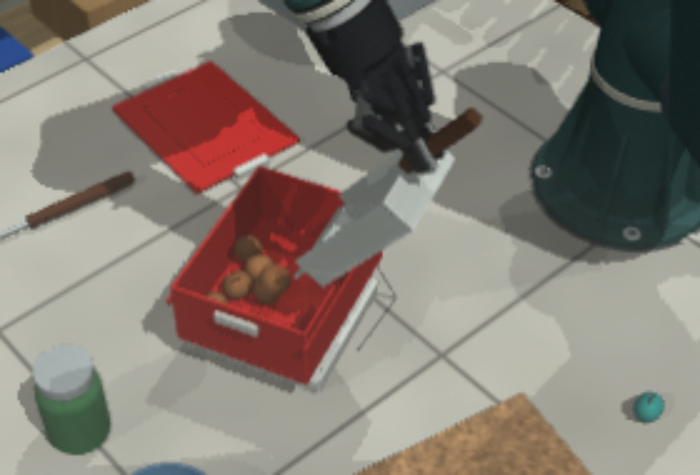

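Five or so are visible in the box. I tip a bit further and check from the top and wrist cameras.

Request:
{"api": "apply_moves", "payload": {"plan": [[0, -0.08, 0.005, -0.056, -0.0005, 0.025, 0], [0, -0.069, 0, -0.05, 0, 0.0222, 0], [0, -0.06, 0, -0.045, 0, 0.02, 0], [0, 0, 0, 0, 0, 0, 0]]}}

```text
time_s: 13.3
tcp_pos: [0.4793, -0.1035, 0.45]
tcp_rot: [-180.0, -45.1, 114.3]
ft_force: [0.8, -0.0, -2.8]
grip_width: 0.0147
```

```bash
python3 - <<'E'
from snap import *
snap("scene",10);snap("top",10);snap("wrist",10);tray_pose()
a=cv2.imread('pics/scene_10.png')[110:240,240:440];b=cv2.imread('pics/top_10.png')[130:270,260:420]
h=cv2.imread('pics/wrist_10.png')
cv2.imwrite('pics/c10.png',np.hstack([cv2.resize(a,(462,300)),cv2.resize(b,(338,300))])); 
E
```

```text
t 13.45 tray o [ 0.4326 -0.0056  0.2357] head -65.4 tilt 64.75 roll -0.03 lip z 0.1564 lip past near rim mid(mm) 24.2 lat -1.9 F [-0.36  0.03 -1.93]
```

View pics/c10.png

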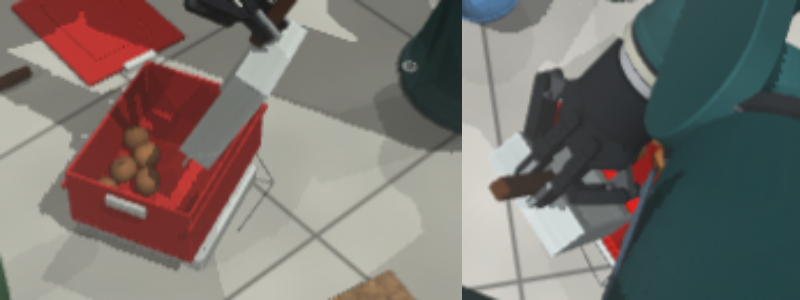

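View pics/wrist_10.png

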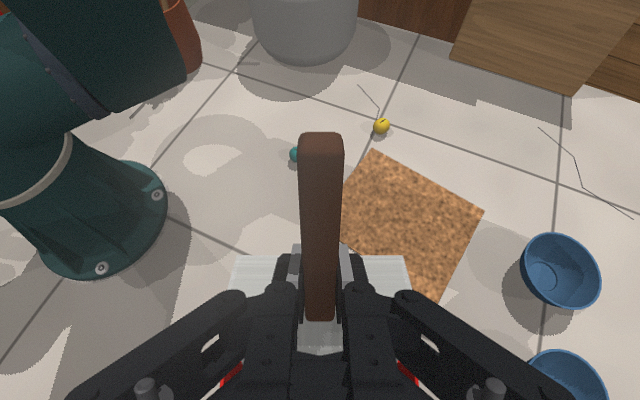

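The tray is empty as far as I can see and the walnuts are in the box. I untip along the same path and recheck.

```bash
python3 - <<'E'
from snap import *
seq([(36,.152,58),(36,.155,51),(34,.158,44),(32,.162,37),(30,.166,30),(26,.170,23),(20,.176,16),(12,.182,9),(4,.188,3),(-5,.19,0)])
E
```

```text
t 13.45 tray o [ 0.4326 -0.0056  0.2357] head -65.4 tilt 64.75 roll -0.03 lip z 0.1564 lip past near rim mid(mm) 24.2 lat -1.9 F [-0.36  0.03 -1.93]
[0,0.11,0.006,0.065,-0.0019,-0.0375,0.0016], mm 32 deg 6.8 dq/s 43 q [-27.  16.  92.  24. 103. -52.]
[0,0.12,-0.001,0.09,-0.0001,-0.0389,-0.0001], mm 37 deg 7.0 dq/s 50 q [-23.  12.  95.  21.  96. -49.]
[0,0.125,-0.001,0.093,-0.0001,-0.0389,-0.0001], mm 39 deg 7.0 dq/s 52 q [-18.   8.  99.  18.  90. -45.]
[0,0.126,-0.001,0.088,-0.0001,-0.0389,-0.0001], mm 38 deg 7.0 dq/s 52 q [-12.   5. 102.  14.  83. -39.]
[0,0.125,-0.001,0.086,-0.0001,-0.0389,-0.0001], mm 38 deg 7.0 dq/s 57 q [ -5.   4. 105.   9.  77. -32.]
[0,0.131,-0.001,0.086,-0.0001,-0.0389,-0.0001], mm 39 deg 7.0 dq/s 72 q [  2.   3. 107.   3.  71. -23.]
[0,0.138,-0.001,0.077,-0.0001,-0.0389,-0.0001], mm 39 deg 7.0 dq/s 88 q [ 11.   3. 110.  -4.  66. -12.]
[0,0.143,-0.001,0.073,-0.0001,-0.0389,-0.0001], mm 40 deg 7.0 dq/s 99 q [ 19.   5. 112. -12.  63.   1.]
[0,0.124,-0,0.055,-0.0001,-0.0333,-0.0001], mm 34 deg 6.0 dq/s 88 q [ 26.   8. 113. -19.  61.  11.]
[0,0.082,-0,0.023,-0,-0.0167,-0.0001], mm 21 deg 3.0 dq/s 48 q [ 30.   9. 113. -22.  61.  18.]
```

Request:
{"api": "apply_moves", "payload": {"plan": [[0, 0.08, 0.006, 0.05, -0.001, -0.027, 0.0016], [0, 0.12, -0.001, 0.09, 0, -0.0389, 0], [0, 0.125, -0.001, 0.093, 0, -0.0389, 0], [0, 0.126, -0.001, 0.088, 0, -0.0389, 0], [0, 0.125, -0.001, 0.086, 0, -0.0389, 0]]}}

```text
time_s: 14.08
tcp_pos: [0.4037, 0.0622, 0.4399]
tcp_rot: [179.7, -11.0, 114.1]
ft_force: [0.1, 0.5, -2.6]
grip_width: 0.0149
```

```bash
python3 - <<'E'
from snap import *
snap("top",11);snap("scene",11);seq([(28,.170,25),(22,.176,18),(14,.182,11),(4,.188,5),(-8,.19,0)])
a=cv2.imread('pics/scene_11.png')[110:240,240:440];b=cv2.imread('pics/top_11.png')[130:270,260:420]
cv2.imwrite('pics/c11.png',np.hstack([cv2.resize(a,(462,300)),cv2.resize(b,(338,300))])); 
E
```

```text
t 14.18 tray o [0.4126 0.0358 0.2009] head -65.5 tilt 30.9 roll -0.05 lip z 0.1707 lip past near rim mid(mm) 11.6 lat -3.1 F [ 0.03  1.18 -2.23]
[0,0.08,0.015,0.059,-0.0006,-0.0328,0.0016], mm 25 deg 5.9 dq/s 55 q [  0.   3. 107.   5.  73. -26.]
[0,0.138,-0.001,0.077,-0.0001,-0.0389,-0.0001], mm 40 deg 7.0 dq/s 84 q [  8.   3. 109.  -2.  68. -15.]
[0,0.144,-0.001,0.074,-0.0001,-0.0389,-0.0001], mm 40 deg 7.0 dq/s 97 q [ 17.   4. 111. -10.  64.  -3.]
[0,0.133,-0,0.054,-0.0001,-0.0333,-0.0001], mm 36 deg 6.0 dq/s 90 q [ 24.   6. 112. -17.  62.   8.]
[0,0.126,-0,0.05,-0.0001,-0.0278,-0.0001], mm 34 deg 5.0 dq/s 78 q [ 31.   9. 113. -22.  62.  18.]
```

View pics/c11.png

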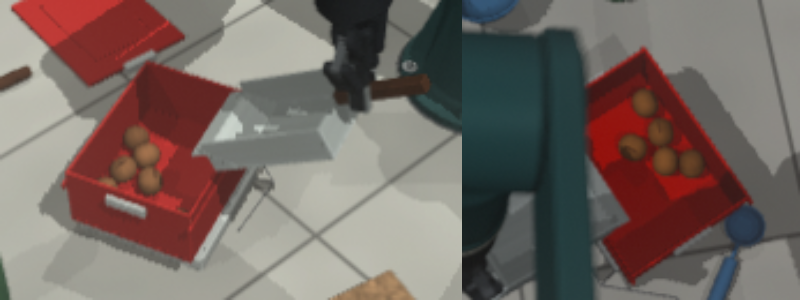

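The tray is empty (scene crop 200–340, 70–165). The top view shows five walnuts; a sixth may be hidden behind the arm. I withdraw and recount.

Request:
{"api": "apply_moves", "payload": {"plan": [[0, 0.09, 0.012, 0.06, -0.0006, -0.0328, 0.0016], [0, 0.138, -0.001, 0.077, 0, -0.0389, 0], [0, 0.14, -0.001, 0.074, 0, -0.0389, 0], [0, 0.133, 0, 0.054, 0, -0.0333, 0], [0, 0.126, 0, 0.05, 0, -0.0278, 0]]}}

```text
time_s: 14.8
tcp_pos: [0.3384, 0.2089, 0.3561]
tcp_rot: [179.1, 20.4, 113.6]
ft_force: [0.2, 0.8, -2.8]
grip_width: 0.0149
```

```bash
python3 - <<'E'
from snap import *
snap("top",12);snap("scene",12);s,T=tray_pose()
a=cv2.imread('pics/scene_12.png')[110:240,240:440];b=cv2.imread('pics/top_12.png')[130:270,260:420]
cv2.imwrite('pics/c12.png',np.hstack([cv2.resize(a,(462,300)),cv2.resize(b,(338,300))])); 
p,M=tool_for([.4854,.2222,.11],-99.2,0)
rows(p,M,12,0)
E
```

```text
t 14.9 tray o [0.3987 0.0718 0.1675] head -65.8 tilt -0.64 roll 0.31 lip z 0.1926 lip past near rim mid(mm) -25.5 lat -1.7 F [-0.11 -0.88 -2.16]
t 14.9 p [0.3371 0.2096 0.3544] rpy [179.4  20.3 113.9] F [-0.11 -0.88 -2.16] grip 0.0148
dist mm 242.0 ang 33.39 rows needed 4.0
[0,0.03,0.074,0.01,0.0054,0.0002,0.0145],
[0,0.033,0.073,0.008,0.0054,0.0002,0.0145],
[0,0.037,0.072,0.007,0.0054,0.0002,0.0145],
[0,0.04,0.07,0.006,0.0054,0.0002,0.0145],
[0,0.043,0.068,0.005,0.0054,0.0002,0.0145],
[0,0.046,0.066,0.004,0.0054,0.0002,0.0145],
[0,0.049,0.064,0.003,0.0054,0.0002,0.0145],
[0,0.052,0.062,0.002,0.0054,0.0002,0.0145],
[0,0.055,0.059,0.001,0.0054,0.0002,0.0145],
[0,0.057,0.057,-0,0.0054,0.0002,0.0145],
[0,0.06,0.054,-0.001,0.0054,0.0002,0.0145],
[0,0.062,0.051,-0.002,0.0054,0.0002,0.0145],
```

View pics/c12.png

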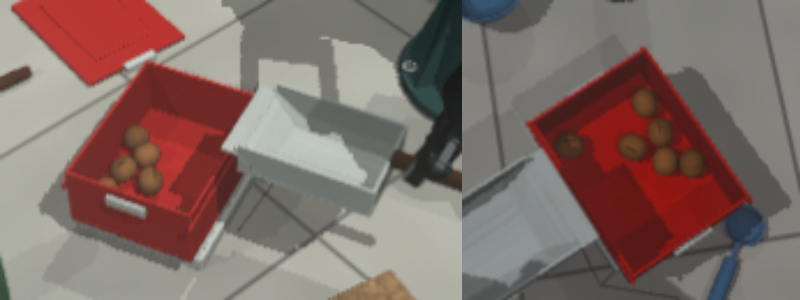

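All six walnuts are in the box (top crop: (645,102), (660,132), (633,147), (665,162), (691,163), (568,145)). I bring the tray back over the mat.

Request:
{"api": "apply_moves", "payload": {"plan": [[0, 0.02, 0.05, 0.006, 0.003, 0, 0.009], [0, 0.033, 0.073, 0.008, 0.0054, 0, 0.0145], [0, 0.037, 0.072, 0.007, 0.0054, 0, 0.0145], [0, 0.04, 0.07, 0.006, 0.0054, 0, 0.0145], [0, 0.043, 0.068, 0.005, 0.0054, 0, 0.0145]]}}

```text
time_s: 15.52
tcp_pos: [0.4116, 0.2715, 0.3366]
tcp_rot: [179.1, 19.5, 99.9]
ft_force: [-0.6, 0.3, -2.8]
grip_width: 0.0149
```

Request:
{"api": "apply_moves", "payload": {"plan": [[0, 0.046, 0.066, 0.004, 0.0054, 0, 0.0145], [0, 0.049, 0.064, 0.003, 0.0054, 0, 0.0145], [0, 0.052, 0.062, 0.002, 0.0054, 0, 0.0145], [0, 0.055, 0.059, 0.001, 0.0054, 0, 0.0145], [0, 0.04, 0.04, 0, 0.004, 0, 0.01]]}}

```text
time_s: 16.15
tcp_pos: [0.494, 0.3307, 0.3191]
tcp_rot: [179.1, 18.5, 85.3]
ft_force: [-0.2, -0.2, -2.1]
grip_width: 0.0147
```

```bash
python3 - <<'E'
from snap import *
s,T=tray_pose()
p,M=tool_for([.4854,.2222,.08],-99.2,0)
rows(p,M,5,0)
E
```

```text
t 16.15 tray o [0.4835 0.1859 0.1277] head -94.4 tilt 1.12 roll 0.58 lip z 0.1497 lip past near rim mid(mm) -106.3 lat 74.7 F [-0.22 -0.16 -2.09]
t 16.15 p [0.494  0.3307 0.3191] rpy [179.1  18.5  85.3] F [-0.22 -0.16 -2.09] grip 0.0147
dist mm 65.5 ang 4.95 rows needed 1.1
[0,0.043,0.01,0.028,0.0023,-0.0013,0.0048],
[0,0.043,0.01,0.028,0.0023,-0.0013,0.0048],
[0,0.043,0.009,0.028,0.0023,-0.0013,0.0048],
[0,0.044,0.009,0.028,0.0023,-0.0013,0.0048],
[0,0.044,0.008,0.027,0.0023,-0.0013,0.0048],
```

Request:
{"api": "apply_moves", "payload": {"plan": [[0, 0.043, 0.01, 0.028, 0.0023, -0.0013, 0.0048], [0, 0.043, 0.01, 0.028, 0.0023, -0.0013, 0.0048], [0, 0.043, 0.009, 0.028, 0.0023, -0.0013, 0.0048], [0, 0.044, 0.009, 0.028, 0.0023, -0.0013, 0.0048], [0, 0.03, 0.005, 0.02, 0.0015, -0.001, 0.003]]}}

```text
time_s: 16.77
tcp_pos: [0.5139, 0.3664, 0.2696]
tcp_rot: [179.7, 19.4, 80.4]
ft_force: [-0.3, -0.2, -1.6]
grip_width: 0.0148
```

```bash
python3 - <<'E'
from snap import *
s,p,d=snap("scene",13)
s,T=tray_pose()
fit_tray(cloud("scene",d),-99.2,T[:3,3])
p,M=tool_for([.4854,.2222,.02],-99.2,0)
rows(p,M,4,0)
E
```

```text
t 16.82 tray o [0.4883 0.2209 0.0795] head -99.4 tilt 0.22 roll 0.02 lip z 0.1032 lip past near rim mid(mm) -140.9 lat 86.4 F [ 0.85  1.32 -4.07]
L [(-60, 40.3), (-40, 41.1), (-20, 41.0), (0, 40.2), (20, 40.8), (40, 40.7), (60, 39.5), (80, 39.8), (100, 29.0)]
R [(-40, 39.5), (-20, 40.3), (0, 39.6), (20, 40.1), (40, 39.2), (60, 38.7), (80, 38.3), (100, 28.9)]
h [(-160, 52.0), (-140, 51.6), (-120, 51.6), (-80, 49.9), (-60, 49.0), (-40, 5.6), (-20, 5.9), (0, 6.6), (20, 6.8), (40, 6.4), (60, 13.1), (80, 27.9), (100, 28.1)]
t 16.82 p [0.5138 0.3668 0.2687] rpy [179.7  19.4  80.4] F [ 0.85  1.32 -4.07] grip 0.0153
dist mm 60.2 ang 0.32 rows needed 1.0
[0,0.021,-0.004,0.056,-0.0001,-0.0003,-0.0003],
[0,0.021,-0.004,0.056,-0.0001,-0.0003,-0.0003],
[0,0.022,-0.004,0.056,-0.0001,-0.0003,-0.0003],
[0,0.022,-0.004,0.056,-0.0001,-0.0003,-0.0003],
```

Level, no slip, and lined up over the mat, so I lower it.

Request:
{"api": "apply_moves", "payload": {"plan": [[0, 0.021, -0.004, 0.056, 0, -0.0003, 0], [0, 0.021, -0.004, 0.056, 0, -0.0003, 0], [0, 0.021, -0.003, 0.056, 0, -0.0003, 0], [0, 0.015, 0, 0.04, 0, 0, 0], [0, 0, 0, 0, 0, 0, 0]]}}

```text
time_s: 17.45
tcp_pos: [0.5104, 0.3681, 0.2085]
tcp_rot: [179.8, 19.7, 80.5]
ft_force: [0.4, 0.3, -2.0]
grip_width: 0.0147
```

```bash
python3 -c "
from snap import *
meas(3)"
```

```text
F [ 0.28  0.42 -2.04] T [ 0.499 -0.071 -0.003] std [0.59 0.35 0.18] [0.004 0.004 0.036]
t 17.6 tray o [0.4857 0.2219 0.0213] head -99.4 tilt 0.05 roll 0.05 lip z 0.0452 lip past near rim mid(mm) -143.0 lat 84.6 F [ 1.1   0.05 -2.09]
```

Request:
{"api": "apply_moves", "payload": {"plan": [[0, 0.008, 0, 0.022, 0, 0, 0], [0, 0.006, 0, 0.018, 0, 0, 0], [0, 0.004, 0, 0.011, 0, 0, 0], [0, 0, 0, 0, 0, 0, 0]]}}

```text
time_s: 18.1
tcp_pos: [0.5117, 0.3686, 0.1968]
tcp_rot: [179.6, 19.5, 80.4]
ft_force: [-0.3, -0.9, -2.7]
grip_width: 0.0151
```

```bash
python3 -c "
from snap import *
meas(3)"
```

```text
F [-0.01 -0.21 -2.24] T [ 0.503 -0.076 -0.01 ] std [0.31 0.5  0.26] [0.013 0.039 0.027]
t 18.25 tray o [0.4869 0.2225 0.0081] head -99.4 tilt 0.16 roll 0.18 lip z 0.0319 lip past near rim mid(mm) -143.0 lat 85.8 F [ 0.41  0.5  -2.01]
```

Request:
{"api": "apply_moves", "payload": {"plan": [[0, 0.004, 0, 0.01, 0, 0, 0], [0, 0.002, 0, 0.006, 0, 0, 0], [0, 0, 0, 0, 0, 0, 0]]}}

```text
time_s: 18.62
tcp_pos: [0.5121, 0.369, 0.1932]
tcp_rot: [179.5, 19.5, 80.4]
ft_force: [-0.5, -0.1, 0.2]
grip_width: 0.0149
```

```bash
python3 -c "
from snap import *
meas(3)"
```

```text
F [-0.12  0.46 -0.08] T [ 0.206  0.096 -0.036] std [0.47 0.36 0.18] [0.032 0.025 0.016]
t 18.77 tray o [0.4873 0.2229 0.0042] head -99.4 tilt 0.19 roll 0.22 lip z 0.0278 lip past near rim mid(mm) -143.2 lat 86.4 F [ 0.54  0.2  -0.23]
```

The tray's weight is on the mat. Release.

Request:
{"api": "apply_moves", "payload": {"plan": [[40, 0, 0, 0, 0, 0, 0], [60, 0, 0, 0, 0, 0, 0], [85, 0, 0, 0, 0, 0, 0], [85, 0, 0, 0, 0, 0, 0], [85, 0, 0, 0, 0, 0, 0]]}}

```text
time_s: 19.4
tcp_pos: [0.5122, 0.3688, 0.1936]
tcp_rot: [179.5, 19.5, 80.4]
ft_force: [-0.1, -1.1, -0.4]
grip_width: 0.0849
```

Request:
{"api": "apply_moves", "payload": {"plan": [[85, 0, 0, 0, 0, 0, 0], [85, -0.01, 0, -0.04, 0, 0, 0], [85, -0.02, 0, -0.08, 0, 0, 0], [85, -0.03, 0, -0.15, 0, 0, 0], [85, -0.03, 0, -0.15, 0, 0, 0]]}}

```text
time_s: 20.02
tcp_pos: [0.5126, 0.382, 0.3015]
tcp_rot: [179.8, 19.7, 80.5]
ft_force: [-0.0, 0.1, -0.1]
grip_width: 0.085
```

Request:
{"api": "apply_moves", "payload": {"plan": [[85, 0, 0, -0.2, 0, 0, 0], [85, 0, 0, -0.15, 0, 0, 0], [85, 0, 0, 0, 0, 0, 0], [85, 0, 0, 0, 0, 0, 0]]}}

```text
time_s: 20.52
tcp_pos: [0.5171, 0.4123, 0.3923]
tcp_rot: [179.5, 19.4, 80.4]
ft_force: [-0.2, 0.5, -0.4]
grip_width: 0.085
```

```bash
python3 - <<'E'
from snap import *
s,p,d=snap("scene",14);W=cloud("scene",d);fit_tray(W,-99.2,[.4873,.2229,.004])
s,p,d=snap("top",14)
b=p[:,:,::-1]; cv2.imwrite('pics/c14.png',cv2.resize(b[80:300,120:540],None,fx=1.9,fy=1.9))
W=cloud("top",d);k=(W[...,2]>.036)&(W[...,2]<.06)&(W[...,0]>.42)&(W[...,0]<.58)&(W[...,1]>.12)&(W[...,1]<.42)
print(cv2.minAreaRect(W[k][:,:2].astype(np.float32)*1000))
print(s['time_s'],s['tcp_pos'],s['ft_force'],s['grip_width'])
E
```

```text
L [(-160, -2.0), (-140, -1.2), (-120, -1.7), (-100, 2.3), (-80, 2.3), (-60, 38.8), (-40, 40.0), (-20, 38.3), (0, 39.8), (20, 40.6), (40, 40.8), (60, 41.0), (80, 40.8), (100, 30.4), (120, -0.1)]
R [(-160, -0.5), (-140, -1.0), (-120, -1.7), (-100, 2.7), (-80, 4.1), (-60, 40.5), (-40, 38.7), (-20, 38.5), (0, 39.3), (20, 38.7), (40, 39.6), (60, 39.6), (80, 41.1), (100, 31.1)]
h [(-160, 49.0), (-140, 49.4), (-120, 49.9), (-100, 50.7), (-80, 49.2), (-60, 46.4), (-40, 5.7), (-20, 5.4), (0, 7.0), (20, 5.6), (40, 5.8), (60, 14.1), (80, 28.2), (100, 29.0)]
((495.4911804199219, 255.68630981445312), (270.3509521484375, 110.45174407958984), 80.82048797607422)
20.575 [0.51721576 0.41234393 0.3924153 ] [ 0.55294628 -0.01262152  0.41010473] 0.0854121250472525
```

View pics/c14.png

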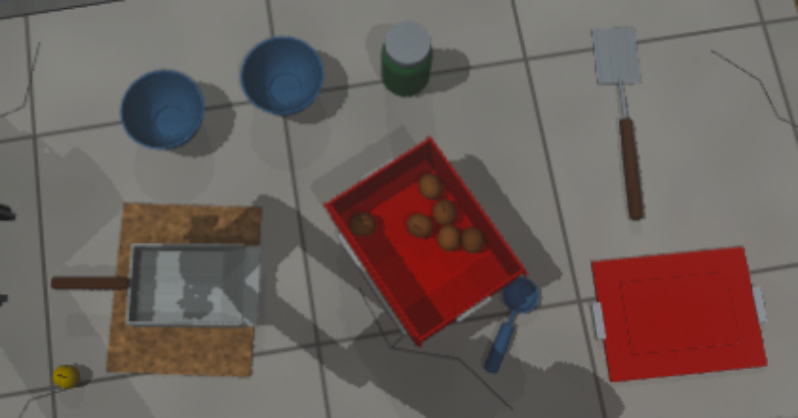

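View pics/scene_14.png

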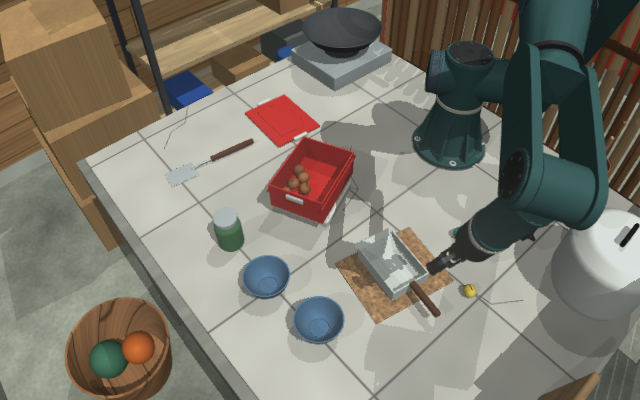

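All six walnuts are in the box (crop: (430,186), (444,212), (419,225), (448,238), (471,240), (362,225)). The empty tray stands upright on its mat at (190,285), and everything else is where it started.

```bash
python3 -c "
from rig import ctrl
print(ctrl.job_done(), ctrl.observe()['time_s'])"
```

```text
the job is handed in; nothing more can be done
the job is handed in; nothing more can be done
```

All six walnuts are in the red box, and the empty tray is back on its cork mat with the gripper open and clear. I handed the job in at about 20.6 s of the 72 s allowed; no verdict was reported.

- **What I did:** I gripped the tray by its handle and carried it over level. Its lip rested on the box's near long rim for about 0.7 s at roughly 1–1.5 N. I then lifted the lip slightly, moved it inside the rim and tipped the tray to about 65°.
- **Walnuts:** The top view shows all six in the box and none left in the tray.
- **Tray:** It sits level on the mat, about 5 mm from the mat's centre. The bowls, jar, spatula, spoon and lid look unmoved in the final views, compared by eye.
- **Uncertain:** The force readings are noisy (about ±0.5 N), so the rest force is an estimate from the force and moment changes. The final top-view outline came out about 10 mm too long and was not resolved. The depth profile and the arm's last pose agree on where the tray is.

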